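# Clamp the blank in the spray bench's work slide with the loose crank

## Task

Gently fit the loose crank fully down onto the square spindle of the work slide and wind it clockwise, seen from above, by its handle until the sprung jaw holds the white-topped blank snugly against the far fence, firm but not crushed. Leave the crank on the spindle, do not push the jaw or the blank by hand, and leave the bottles and the cup alone.

Things in the scene. Friction and masses are not known exactly. Their poses are not given: they have to be found in the camera images.
- fixture: The work slide, fixed to the bench. Origin on the bench top, straight below the spindle's axis; x along the bed to the fence, z up. Grey gearbox 90 x 90 mm round the origin, on it a steel collar 48 mm across, its top 60 mm above the bench. Steel bed x = 45 to 320 mm, 140 mm wide, top 15 mm high. Fence face at x = 290 mm, fence 20 mm thick, top 55 mm high.
- spindle_foot (a point): Point on the collar's top (60 mm above the bench), on the axis of the upright bare steel spindle: 12 mm square, 25 mm tall, its upper 7 mm tapering to 9 mm square. Axes those of the fixture: the spindle's own turned angle differs every time and is NOT given. It must be seen, or felt by turning the crank on it under light downward pressure until it drops.
- spindle_tip (a point): Top end of the spindle, 25 mm above spindle_foot (axes of the fixture). The spindle turns stiffly (dry friction about 0.5 N m) and stays where it is left. Turned clockwise, seen from above, it moves the jaw towards the fence, 45 mm a turn; about 1.5 to 2.3 turns are needed.
- crank: The loose steel crank, about 0.3 kg, lying socket down on the bench. Origin: centre of the hub's underside; x along the arm to the handle, z up. Hub 26 mm square, 48 mm tall, on a flange 40 mm square and 6 mm thick; 13.6 mm square socket 26 mm deep in the underside (all sides along x and y). Arm 18 mm wide, at most 12 mm above the underside. Fully fitted, the flange lies on the collar.
- crank_handle (a point): Middle of the crank's upright handle, 75 mm from the hub's axis and 42 mm above the underside: a black sleeve 20 mm thick that spins freely on its pin, from 14 to 64 mm above the underside. Winding takes about 5 to 7 N along the circle at the handle while the jaw runs free, and about 1 N more for each 10 N of clamping force.
- jaw: The moving jaw, dark steel, 30 mm (along fixture x) x 130 mm x 40 mm tall. Origin at the centre of its underside, on the bed; axes those of the fixture. On its front it carries a rubber pad on springs. All of it stays below the collar's top.
- jaw_front (a point): A point fixed to the jaw, 32 mm in front of its origin: where the pad's face stands when free. Pressed, the pad gives way 1 mm for each 8 N, 9 mm at most. Snug is about 15 to 55 N of clamping (pad pushed in 2 to 7 mm); above 75 N the blank is crushed.
- panel: The blank, a wooden block 90 mm (x) x 100 mm (y) x 28 mm tall with a white top, lying loose on the bed up to 10 mm short of the fence. Origin at the centre of its underside. The jaw pushes it up to the fence.
- white_bottle: Bystander: white bottle, 60 mm wide and 150 mm tall, standing; origin at its foot.
- cup: Bystander: small clear cup, 52 mm wide and 55 mm tall; origin at its foot.
- dropper: Bystander: small grey bottle with a black cap, 32 mm wide and 85 mm tall; origin at its foot.
- collar: The flat steel collar on the gearbox at the spindle's foot, 48 mm across and 4 mm thick; origin at the centre of its underside, 56 mm above the bench. The crank's hub comes to rest on it.
Mind the look-alikes: they are no part of the job. Leave any purple look-alike of the crank alone.

How it is judged:
By the outcome, as a careful person would: the job done as asked, in the order asked, and still so for the second after the job is handed in, with the robot touching nothing.
It also fails if it takes over 72 s, if anything falls off the work surface, if the arm or the gripper's body presses on something with over 40 N, if the wrist force passes 120 N, or if a joint passes its speed limit or range.

## Robot

A 6-joint arm with a two-finger parallel gripper is mounted at the origin on the work surface. World frame = base frame: x ahead of the robot, y to its left, z up, the work surface at z = 0. Lengths are in m, angles in rad, forces in N, time in s.
With the tool pointing down it reaches from about 0.275 to 0.85 m from the base axis. Payload 5.2 kg.
Tool frame: the origin (TCP) lies between the finger pads; the fingertips stand 25 mm ahead of it and the grasp point (between the pads) lies 6 mm ahead of it; z points along the fingers, y is the direction in which the jaws open and shut (so a half turn about z gives the same grasp; the last joint's range is limited). The gripper opens to 85 mm and grips with 20 to 120 N. Pads are 22 mm wide; open, the fingers measure 114 mm over their backs; the gripper's body (76 mm by 85 mm) begins 54 mm behind the grasp point. The pads swing forward as they close: fully open they stand 13 mm farther back than shut.
Start: joints at [1.078, 0.259, 1.535, -0, 1.348, -0.203], TCP at [0.157, 0.527, 0.256] pointing down, gripper open.
Joint ranges: [-3.14, 3.14], [-0.91, 2.08], [0.19, 2.58], [-1.22, 4.36], [0.22, 2.71], [-3.12, 3.12]. Speed limits (rad/s): [2.57, 2.57, 3.14, 3.14, 3.14, 3.14].

## Interface

Orientations are given as a rotation vector (axis times angle).
In Python, from station import robot gives the robot as it stands.
- The arm moves only by the tool apply_moves, never from a script. Its argument "targets" is a list of rows, each an object of numbers: "claw": the opening, from -1 (shut) to 1 (fully open); "dx", "dy", "dz": the shift along the tool's x, y, z in units of 30 mm (1.0 is 30 mm); "yaw": the turn about the tool's z in units of 8 degrees (1.0 is 8 degrees). In form: [{"claw": .., "dx": .., "dy": .., "dz": .., "yaw": ..}, ...]. A call has 1 to 10 rows; each row shifts and turns the pose as measured when the row begins, along the tool's axes as they then stand; what a row does not reach is not made up. A row lasts 1/10 s, in which the tool goes at most 50 mm and 8.59 degrees, less where a joint would pass 70% of its speed; a pose out of reach is approached as far as the arm can. A call is refused whole if a number of a shift passes 1 or a number of a turn 1, either way. A call with a gripper value outside its range is refused whole. The fingers move at their own pace and stop on an object; "newtons" is the grip in N (left out, the last holds). Time passes only in rows, so rows that do not move let the fingers close. It gives the time, the measured TCP pose, the force and the opening at its end, in the units of the state.
- robot.observe(): the state, without advancing time (a new reading comes with each control period).
- robot.grab_frame(name): name is "side" or "top" or "wrist"; returns the picture (400x640x3 uint8, red, green, blue); there is no depth.
- robot.camera_params(name): a dict with "fx", "fy", "cx", "cy" (pixels), "distortion" ([k1, k2, p1, p2, k3] as OpenCV has them; the pictures are not rectified), "rvec" (rotation vector, rad) and "tvec" (3), from world to camera coordinates, as OpenCV has them. Camera axes: x right, y down, z forward; pixel columns grow to the right and rows downward; lengths in m; the calibration is good to about 2 mm. A picture is of the moment at which its call begins: read the wrist's pose just before it. camera_params takes no time and is no camera call; for the wrist camera it gives the pose at the moment of the call.
- robot.job_done(): hands the job in, once; it reports no verdict.
The state is a dict: "t": time; "qpos": joint angles; "joint_velocities": joint speeds; "tau": joint torques, N m; "ee_pos": TCP position; "tcp_rot": TCP orientation; "force": force on the tool from outside, world axes, zero at the start; "torque": the same for the moment, N m; "opening": finger opening in m.
Only numpy, scipy, OpenCV 4.12 (cv2) and the standard library are available. Lean on these libraries where they do the work, as an engineer would, in place of code of your own. Each camera call takes 0.05 s, during which the arm holds its last target.

## Working session

There is one attempt and no reset: what is moved stays moved. The work goes in short steps, Python scripts to look and compute and a tool call to move; the robot and the scene stay as the last step left them, time stands still between calls to the robot, and variables do not carry over. Pictures are saved under pics/ and viewed, and the job is handed in when it is done.

Besides the shell and the picture viewer there is one more tool, called after "Call:" in YAML: its name, and indented under it one key for each argument. apply_moves: Moves the arm, as the interface text tells. Its arguments: {"type":"object","properties":{"targets":{"type":"array"},"newtons":{"type":"number"}},"required":["targets"]}

```bash
mkdir -p pics; ls
python3 - <<'E'
from station import robot
import cv2
for n in ["side","top","wrist"]:
    p=robot.camera_params(n)
    im=robot.grab_frame(n); cv2.imwrite(f"pics/{n}0.png",im[:,:,::-1])
    print(n,p)
print(robot.observe())
E
```

```text
pics
side {'fx': 442.5451560149244, 'fy': 442.5451560149244, 'cx': 315.8175888706426, 'cy': 196.431925926098, 'distortion': array([-0.10494384,  0.        ,  0.        ,  0.        ,  0.        ]), 'rvec': array([ 2.30183161, -0.1052178 ,  0.01844057]), 'tvec': array([-0.54544459,  0.09168017,  1.25263005])}
top {'fx': 469.3534682582262, 'fy': 469.3534682582262, 'cx': 323.10873804883255, 'cy': 193.85448606285382, 'distortion': array([0.02263165, 0.        , 0.        , 0.        , 0.        ]), 'rvec': array([ 2.14353976, -2.19431464,  0.15462836]), 'tvec': array([-0.02845277,  0.56903364,  1.44942865])}
wrist {'fx': 318.3443117642003, 'fy': 318.3443117642003, 'cx': 318.0950657627581, 'cy': 197.93408131318674, 'distortion': array([-0.06535337,  0.        ,  0.        ,  0.        ,  0.        ]), 'rvec': array([-2.31480802, -1.72520256, -0.25965176]), 'tvec': array([-0.54882844, -0.04022435,  0.37912363])}
{'t': 0.15, 'qpos': array([ 1.07819036e+00,  2.59191071e-01,  1.53581735e+00,  1.19379294e-05,
        1.34797144e+00, -2.02784088e-01]), 'joint_velocities': array([ 0.00012143, -0.0014373 , -0.00283272, -0.00101268, -0.00145218,
       -0.00034777]), 'tau': array([ 7.48650091e-04, -4.46384132e+01, -2.90822929e+01, -2.92022751e-04,
        8.08681041e-03, -1.04633844e-05]), 'ee_pos': array([0.15697549, 0.52675625, 0.25566306]), 'tcp_rot': array([-4.53593685e-01, -3.10818510e+00,  2.04208444e-03]), 'force': array([ 0.352076  , -0.04745599,  0.50297432]), 'torque': array([-0.00118505, -0.02014398,  0.03676027]), 'opening': 0.08524096199300628}
```

View pics/side0.png

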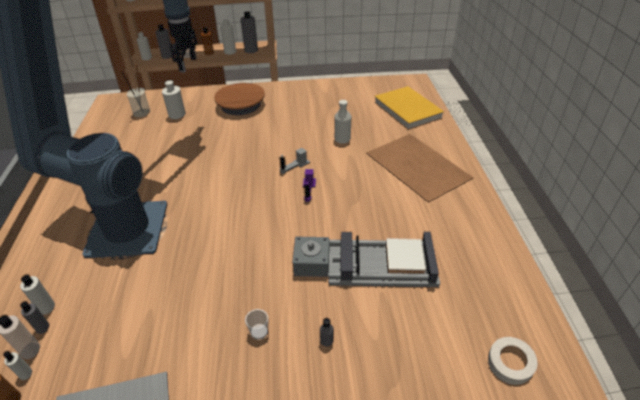

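View pics/top0.png

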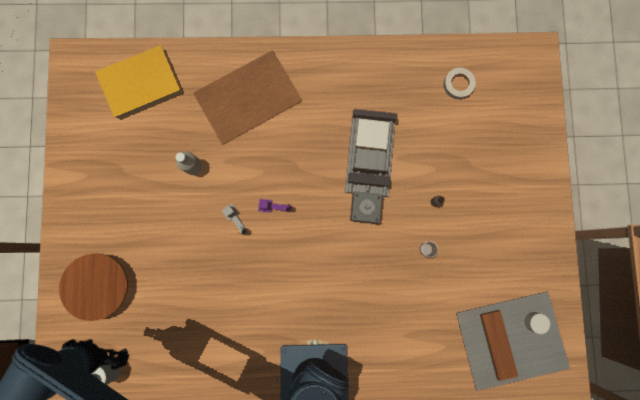

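View pics/wrist0.png

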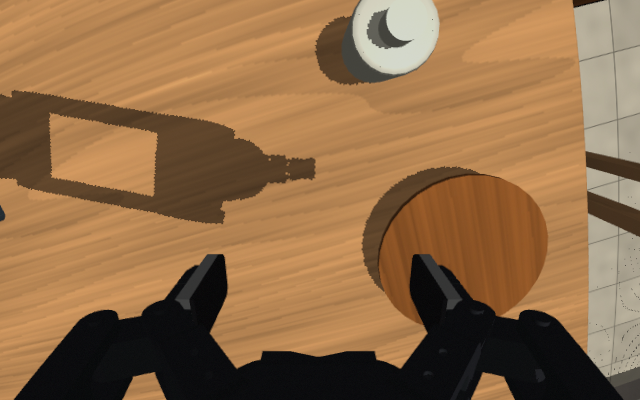

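```bash
cat > h.py <<'E'
import numpy as np, cv2
from scipy.spatial.transform import Rotation as R
def ray(p,uv,z):
    K=np.array([[p['fx'],0,p['cx']],[0,p['fy'],p['cy']],[0,0,1]]);
    u=cv2.undistortPoints(np.array([[uv]],float),K,p['distortion'])[0,0]
    Rm=cv2.Rodrigues(np.array(p['rvec'],float))[0]; t=np.array(p['tvec'])
    c=-Rm.T@t; d=Rm.T@np.array([u[0],u[1],1]); return c+d*(z-c[2])/d[2]
def proj(p,X):
    K=np.array([[p['fx'],0,p['cx']],[0,p['fy'],p['cy']],[0,0,1]])
    return cv2.projectPoints(np.array(X,float).reshape(-1,1,3),np.array(p['rvec']),np.array(p['tvec']),K,np.array(p['distortion']))[0][:,0]
def crop(im,x0,y0,x1,y1,s,name):
    c=cv2.resize(im[y0:y1,x0:x1],None,fx=s,fy=s,interpolation=cv2.INTER_CUBIC)
    cv2.imwrite(name,c)
E
python3 - <<'E'
from h import *
t=cv2.imread('pics/top0.png'); s=cv2.imread('pics/side0.png')
crop(t,215,190,305,250,8,'pics/c1.png')
crop(t,330,100,410,230,4.6,'pics/c2.png')
crop(s,265,135,335,205,8,'pics/c3.png')
crop(s,285,220,445,295,5,'pics/c4.png')
E
```

```text
(no output)
```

View pics/c1.png

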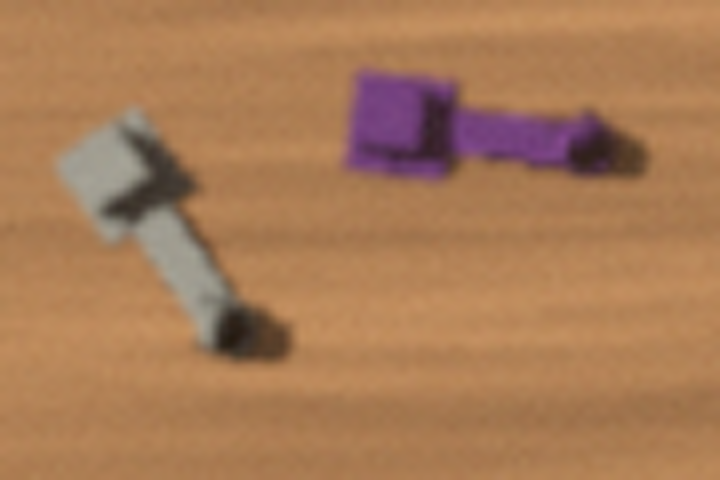

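View pics/c2.png

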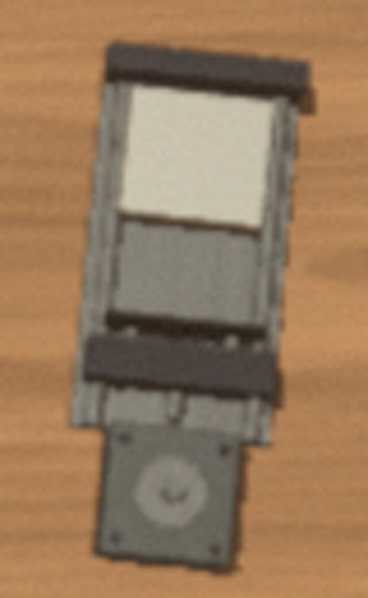

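View pics/c3.png

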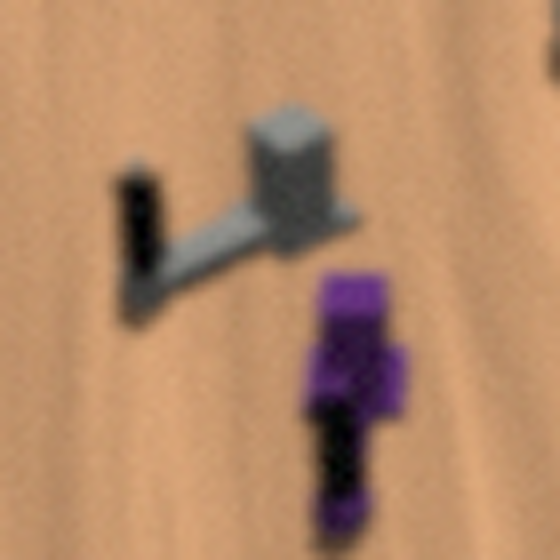

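View pics/c4.png

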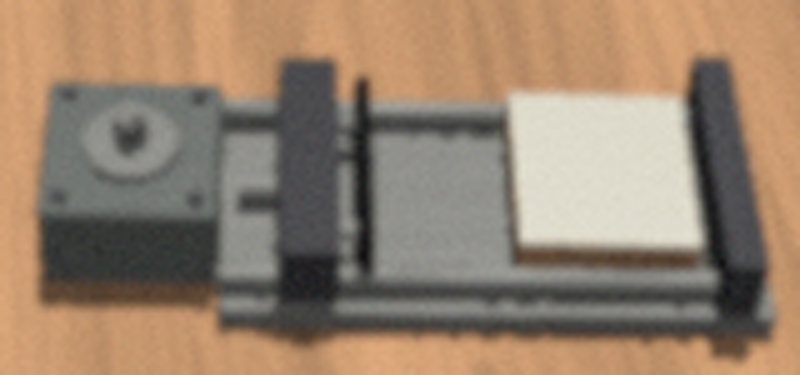

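Run:
```python
from h import *
from station import robot
T=robot.camera_params('top');S=robot.camera_params('side')
c=lambda x,y,x0,y0,s:((x+.5)/s-.5+x0,(y+.5)/s-.5+y0)
for n,p,uv,z in [('hubS',S,c(290,125,265,135,8),.048),('hanS',S,c(137,168,265,135,8),.064),('handlebot S',S,c(137,318,265,135,8),.0),('hubT',T,c(105,163,215,190,8),.048),('hanT',T,c(235,322,215,190,8),.064),
 ('flange T l',T,c(57,163,215,190,8),.006),('flange T top',T,c(137,107,215,190,8),.006),('flange T bottom',T,c(115,242,215,190,8),.006),
 ('colT',T,c(172,491,330,100,4.6),.06),('colS',S,c(132,142,285,220,5),.06),
 ('gbT bl',T,c(97,552,330,100,4.6),.056),('gb br',T,c(235,568,330,100,4.6),.056),('gb tl',T,c(108,420,330,100,4.6),.056),('gb tr',T,c(243,432,330,100,4.6),.056),
 ('fence l',T,c(109,75,330,100,4.6),.055),('fence r',T,c(308,88,330,100,4.6),.055),
 ('fence l b',T,c(112,42,330,100,4.6),.055),('fence r b',T,c(308,62,330,100,4.6),.055),
 ('jaw bl',T,c(82,378,330,100,4.6),.055),('jaw br',T,c(275,393,330,100,4.6),.055),
]: print(n,np.round(uv,1),np.round(ray(p,uv,z),4))
```

```text
hubS [300.8 150.2] [0.5205 0.2545 0.048 ]
hanS [281.7 155.6] [0.4585 0.2107 0.064 ]
handlebot S [281.7 174.3] [0.4536 0.1965 0.    ]
hubT [227.7 209.9] [0.5229 0.2561 0.048 ]
hanT [243.9 229.8] [0.4593 0.2037 0.064 ]
flange T l [221.7 209.9] [0.5272 0.2827 0.006 ]
flange T top [231.7 202.9] [0.5489 0.2509 0.006 ]
flange T bottom [228.9 219.8] [0.4951 0.2597 0.006 ]
colT [367.  206.3] [ 0.5231 -0.1764  0.06  ]
colS [311. 248.] [ 0.5219 -0.1779  0.06  ]
gbT bl [350.7 219.6] [ 0.4834 -0.1248  0.056 ]
gb br [380.7 223.1] [ 0.4704 -0.2175  0.056 ]
gb tl [353.1 190.9] [ 0.5728 -0.1351  0.056 ]
gb tr [382.4 193.5] [ 0.5626 -0.2266  0.056 ]
fence l [353.3 115.9] [ 0.8136 -0.1436  0.055 ]
fence r [396.6 118.7] [ 0.8017 -0.2814  0.055 ]
fence l b [354.  108.7] [ 0.8371 -0.1465  0.055 ]
fence r b [396.6 113.1] [ 0.8202 -0.2821  0.055 ]
jaw bl [347.4 181.8] [ 0.6021 -0.1184  0.055 ]
jaw br [389.4 185. ] [ 0.589  -0.2497  0.055 ]
```

```bash
cat >> h.py <<'E'
def tool(o): return R.from_rotvec(o['tcp_rot']).as_matrix()
def yawof(o):
    r=tool(o); return np.degrees(np.arctan2(r[1,1],r[0,1]))  # heading of tool y
def plan(o,pos,yaw=None,vmax=0.9,wrap=180):
    """uniform rows to go to pos with tool-y heading yaw (deg, mod wrap)"""
    d=0 if yaw is None else -((yaw-yawof(o)+wrap/2)%wrap-wrap/2) # tool z down: +yaw = cw from above
    D=np.array(pos)-o['ee_pos']
    n=int(np.ceil(max(np.abs(d)/8/vmax,np.linalg.norm(D)/.03/vmax,1)))
    r=tool(o); out=[]
    for i in range(n):
        v=r.T@(D/n)/.03; out.append(list(np.round(v,2))+[round(d/n/8,3)]); r=r@R.from_rotvec([0,0,np.radians(d/n)]).as_matrix()
    print('yaw total',d,'rows',n)
    for x in out: print(*x)
def st(o): print('t %.2f pos %s yaw(y) %.1f F %s T %s open %.4f'%(o['t'],np.round(o['ee_pos'],4),yawof(o),np.round(o['force'],1),np.round(o['torque'],2),o['opening']), 'z',np.round(tool(o)[:,2],4),'q6 %.2f'%o['qpos'][5])
E
python3 - <<'E'
from h import *
from station import robot
o=robot.observe();W=robot.camera_params('wrist');st(o)
Rm=cv2.Rodrigues(W['rvec'])[0]; c=-Rm.T@W['tvec']
r=tool(o); print('cam in tool',r.T@(c-o['ee_pos']),'fwd',r.T@Rm[2],'right',r.T@Rm[0]); 
plan(o,[.521,.255,.22],None)
E
```

```text
t 0.15 pos [0.157  0.5268 0.2557] yaw(y) 73.4 F [ 0.4 -0.   0.5] T [-0.   -0.02  0.04] open 0.0852 z [-7.0e-04 -1.2e-03 -1.0e+00] q6 -0.20
cam in tool [ 7.39860154e-02 -8.37717402e-05 -1.17151946e-01] fwd [-2.97507434e-01 -6.98502851e-04  9.54719246e-01] right [-3.49448758e-04  9.99999745e-01  6.22737074e-04]
yaw total 0 rows 17
-0.84 -0.31 0.07 0.0
-0.84 -0.31 0.07 0.0
-0.84 -0.31 0.07 0.0
-0.84 -0.31 0.07 0.0
-0.84 -0.31 0.07 0.0
-0.84 -0.31 0.07 0.0
-0.84 -0.31 0.07 0.0
-0.84 -0.31 0.07 0.0
-0.84 -0.31 0.07 0.0
-0.84 -0.31 0.07 0.0
-0.84 -0.31 0.07 0.0
-0.84 -0.31 0.07 0.0
-0.84 -0.31 0.07 0.0
-0.84 -0.31 0.07 0.0
-0.84 -0.31 0.07 0.0
-0.84 -0.31 0.07 0.0
-0.84 -0.31 0.07 0.0
```

Run:
```python
from h import *
from station import robot
o=robot.observe()
plan(o,[.5225,-.177,.16],85,vmax=.97)
```

```text
yaw total -11.605710992578224 rows 28
-0.66 -0.68 0.11 -0.052
-0.65 -0.68 0.11 -0.052
-0.65 -0.69 0.11 -0.052
-0.64 -0.69 0.11 -0.052
-0.64 -0.7 0.11 -0.052
-0.63 -0.7 0.11 -0.052
-0.63 -0.71 0.11 -0.052
-0.62 -0.71 0.11 -0.052
-0.62 -0.72 0.11 -0.052
-0.61 -0.72 0.11 -0.052
-0.61 -0.72 0.11 -0.052
-0.6 -0.73 0.11 -0.052
-0.6 -0.73 0.11 -0.052
-0.59 -0.74 0.11 -0.052
-0.58 -0.74 0.11 -0.052
-0.58 -0.75 0.11 -0.052
-0.57 -0.75 0.11 -0.052
-0.57 -0.75 0.11 -0.052
-0.56 -0.76 0.11 -0.052
-0.56 -0.76 0.11 -0.052
-0.55 -0.77 0.11 -0.052
-0.55 -0.77 0.11 -0.052
-0.54 -0.77 0.11 -0.052
-0.54 -0.78 0.11 -0.052
-0.53 -0.78 0.11 -0.052
-0.52 -0.79 0.11 -0.052
-0.52 -0.79 0.11 -0.052
-0.51 -0.79 0.11 -0.052
```

Call:
apply_moves:
  targets:
    - {"claw": 1, "dx": -0.66, "dy": -0.68, "dz": 0.1, "yaw": -0.05}
    - {"claw": 1, "dx": -0.65, "dy": -0.68, "dz": 0.1, "yaw": -0.05}
    - {"claw": 1, "dx": -0.65, "dy": -0.69, "dz": 0.1, "yaw": -0.05}
    - {"claw": 1, "dx": -0.64, "dy": -0.69, "dz": 0.1, "yaw": -0.05}
    - {"claw": 1, "dx": -0.64, "dy": -0.7, "dz": 0.1, "yaw": -0.05}
    - {"claw": 1, "dx": -0.63, "dy": -0.7, "dz": 0.1, "yaw": -0.05}
    - {"claw": 1, "dx": -0.63, "dy": -0.71, "dz": 0.1, "yaw": -0.05}
    - {"claw": 1, "dx": -0.62, "dy": -0.71, "dz": 0.1, "yaw": -0.05}
    - {"claw": 1, "dx": -0.62, "dy": -0.72, "dz": 0.1, "yaw": -0.05}
    - {"claw": 1, "dx": -0.61, "dy": -0.72, "dz": 0.1, "yaw": -0.05}

```text
t: 1.15
ee_pos: [0.2895, 0.2679, 0.2223]
tcp_rot: [-0.329, -3.121, 0.005]
force: [0.5, 0.7, -1.4]
opening: 0.0855
```

Call:
apply_moves:
  targets:
    - {"claw": 1, "dx": -0.61, "dy": -0.72, "dz": 0.1, "yaw": -0.05}
    - {"claw": 1, "dx": -0.6, "dy": -0.73, "dz": 0.1, "yaw": -0.05}
    - {"claw": 1, "dx": -0.6, "dy": -0.73, "dz": 0.1, "yaw": -0.05}
    - {"claw": 1, "dx": -0.59, "dy": -0.74, "dz": 0.1, "yaw": -0.05}
    - {"claw": 1, "dx": -0.58, "dy": -0.74, "dz": 0.1, "yaw": -0.05}
    - {"claw": 1, "dx": -0.58, "dy": -0.75, "dz": 0.1, "yaw": -0.05}
    - {"claw": 1, "dx": -0.57, "dy": -0.75, "dz": 0.1, "yaw": -0.05}
    - {"claw": 1, "dx": -0.57, "dy": -0.75, "dz": 0.1, "yaw": -0.05}
    - {"claw": 1, "dx": -0.56, "dy": -0.76, "dz": 0.1, "yaw": -0.05}
    - {"claw": 1, "dx": -0.56, "dy": -0.76, "dz": 0.1, "yaw": -0.05}

```text
t: 2.15
ee_pos: [0.4242, 0.0061, 0.1906]
tcp_rot: [-0.216, -3.13, 0.004]
force: [0.4, 0.7, -1.5]
opening: 0.0854
```

Run:
```python
from h import *
from station import robot
o=robot.observe();st(o)
plan(o,[.5225,-.177,.16],85,vmax=.97)
```

```text
t 2.15 pos [0.4242 0.0061 0.1906] yaw(y) 82.1 F [ 0.4  0.7 -1.5] T [-0.   -0.1  -0.06] open 0.0854 z [-0.0039 -0.0023 -1.    ] q6 -1.68
yaw total -2.894103829369868 rows 8
-0.51 -0.7 0.13 -0.045
-0.51 -0.7 0.13 -0.045
-0.5 -0.71 0.13 -0.045
-0.5 -0.71 0.13 -0.045
-0.49 -0.71 0.13 -0.045
-0.49 -0.72 0.13 -0.045
-0.48 -0.72 0.13 -0.045
-0.48 -0.72 0.13 -0.045
```

Call:
apply_moves:
  targets:
    - {"claw": 1, "dx": -0.51, "dy": -0.7, "dz": 0.13, "yaw": -0.05}
    - {"claw": 1, "dx": -0.51, "dy": -0.7, "dz": 0.13, "yaw": -0.05}
    - {"claw": 1, "dx": -0.5, "dy": -0.71, "dz": 0.13, "yaw": -0.05}
    - {"claw": 1, "dx": -0.5, "dy": -0.71, "dz": 0.13, "yaw": -0.05}
    - {"claw": 1, "dx": -0.49, "dy": -0.71, "dz": 0.13, "yaw": -0.05}
    - {"claw": 1, "dx": -0.49, "dy": -0.72, "dz": 0.13, "yaw": -0.05}
    - {"claw": 1, "dx": -0.48, "dy": -0.72, "dz": 0.13, "yaw": -0.05}
    - {"claw": 1, "dx": -0.48, "dy": -0.72, "dz": 0.13, "yaw": 0}
    - {"claw": 1, "dx": 0, "dy": 0, "dz": 0, "yaw": 0}

```text
t: 3.05
ee_pos: [0.5259, -0.1883, 0.1552]
tcp_rot: [-0.143, -3.132, 0.002]
force: [-0.4, 0.8, -0.6]
opening: 0.0851
```

Run:
```python
from h import *
from station import robot
import json
o=robot.observe();st(o);W=robot.camera_params('wrist')
im=robot.grab_frame('wrist')[:,:,::-1];cv2.imwrite('pics/w1.png',im)
json.dump({k:np.array(v).tolist() for k,v in W.items()},open('w1.json','w'))
u=proj(W,[[.5225,-.177,.085]])[0];print(u)
x,y=map(int,u)
crop(im,max(x-60,0),max(y-45,0),x+60,y+45,6.6,'pics/w1c.png');print(x-60,y-45)
```

```text
t 3.05 pos [ 0.5259 -0.1883  0.1552] yaw(y) 84.8 F [-0.4  0.8 -0.6] T [-0.01  0.02 -0.02] open 0.0851 z [-0.0067 -0.0012 -1.    ] q6 -2.02
[336.70283318 215.66137469]
276 170
```

View pics/w1.png

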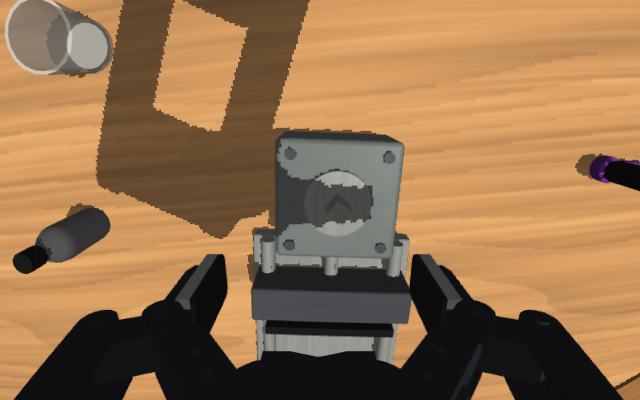

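View pics/w1c.png

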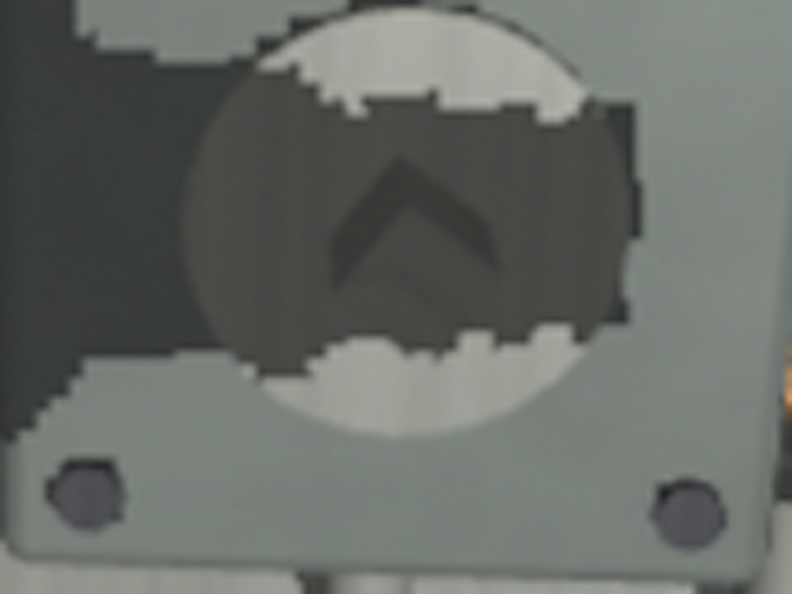

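Run:
```python
from h import *
im=cv2.imread('pics/w1.png')
c=im[185:230,315:365].astype(float); c=np.clip((c-35)*5,0,255).astype(np.uint8)
crop(c,0,0,50,45,13,'pics/w1d.png')
```

```text
(no output)
```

View pics/w1d.png

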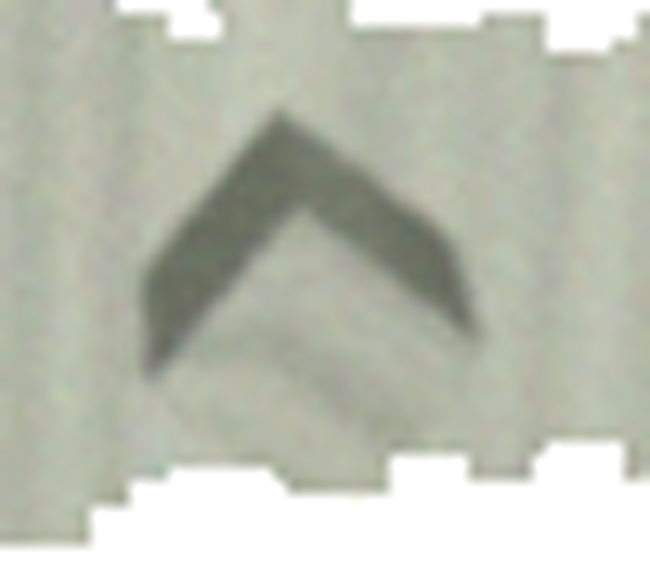

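Run:
```python
from h import *
import json
W=json.load(open('w1.json'))
c=lambda x,y:((x+.5)/13-.5+315,(y+.5)/13-.5+185)
f=[np.array(ray(W,c(*a),.060))[:2] for a in [(283,108),(145,275),(455,240)]]
t=[np.array(ray(W,c(*a),.085))[:2] for a in [(305,208),(150,378),(478,335)]]
for q in (f,t):
    for a in (1,2):
        d=q[a]-q[0]; print(np.linalg.norm(d),np.degrees(np.arctan2(d[1],d[0]))%90)
    print('centre',(q[1]+q[2])/2, q)
# collar ellipse in w1c: crop origin (276,170) s 6.6
cc=lambda x,y:((x+.5)/6.6-.5+276,(y+.5)/6.6-.5+170)
for a in [(182,222),(632,222),(410,8),(410,437)]: print('collar',ray(W,cc(*a),.060))
for a in [(87,492),(690,513)]: print('bolt',ray(W,cc(*a),.056))
```

```text
Traceback (most recent call last):
  File "h.py", line 5, in ray
    u=cv2.undistortPoints(np.array([[uv]],float),K,p['distortion'])[0,0]
      ~~~~~~~~~~~~~~~~~~~^^^^^^^^^^^^^^^^^^^^^^^^^^^^^^^^^^^^^^^^^^
cv2.error: OpenCV(4.12.0) :-1: error: (-5:Bad argument) in function 'undistortPoints'
> Overload resolution failed:
>  - distCoeffs is not a numpy array, neither a scalar
>  - Expected Ptr<cv::UMat> for argument 'distCoeffs'
```

```bash
sed -i "s/K,p\['distortion'\])\[0,0\]/K,np.array(p['distortion']))[0,0]/" h.py
python3 - <<'E'
from h import *
import json
W=json.load(open('w1.json'))
c=lambda x,y:((x+.5)/13-.5+315,(y+.5)/13-.5+185)
f=[np.array(ray(W,c(*a),.060))[:2] for a in [(283,108),(145,275),(455,240)]]
t=[np.array(ray(W,c(*a),.085))[:2] for a in [(305,208),(150,378),(478,335)]]
for q in (f,t):
    for a in (1,2):
        d=q[a]-q[0]; print(np.linalg.norm(d),np.degrees(np.arctan2(d[1],d[0]))%90)
    print('centre',(q[1]+q[2])/2, q)
cc=lambda x,y:((x+.5)/6.6-.5+276,(y+.5)/6.6-.5+170)
for a in [(182,222),(632,222),(410,8),(410,437)]: print('collar',ray(W,cc(*a),.060))
for a in [(87,492),(690,513)]: print('bolt',ray(W,cc(*a),.056))
E
```

```text
0.011925023725463732 46.9017194364303
0.01198963066144468 46.57252452028017
centre [ 0.52336998 -0.17509023] [array([ 0.5148952 , -0.17537004]), array([ 0.52360265, -0.18351784]), array([ 0.52313731, -0.16666263])]
0.011277951712114317 44.35428792080937
0.010579501353000226 47.618647969608304
centre [ 0.52016008 -0.17558835] [array([ 0.51265229, -0.17546371]), array([ 0.52053663, -0.1835278 ]), array([ 0.51978353, -0.1676489 ])]
collar [ 0.52034134 -0.19913486  0.06      ]
collar [ 0.52468806 -0.15138134  0.06      ]
collar [ 0.49938181 -0.17325257  0.06      ]
collar [ 0.54732315 -0.17677543  0.06      ]
bolt [ 0.55255499 -0.21354972  0.056     ]
bolt [ 0.56140509 -0.14564201  0.056     ]
```

Run:
```python
from h import *
from station import robot
o=robot.observe();st(o)
plan(o,[.521,.255,.17],-52,vmax=.97,wrap=360)
```

```text
t 3.10 pos [ 0.525  -0.1868  0.1552] yaw(y) 84.8 F [-0.1 -0.1  0.1] T [ 0.04 -0.04  0.01] open 0.0855 z [-8.e-03  3.e-04 -1.e+00] q6 -2.02
yaw total 136.80283372374083 rows 18
0.08 0.81 -0.03 0.95
0.19 0.8 -0.03 0.95
0.29 0.76 -0.03 0.95
0.39 0.72 -0.03 0.95
0.48 0.66 -0.03 0.95
0.57 0.59 -0.03 0.95
0.64 0.51 -0.03 0.95
0.7 0.42 -0.03 0.95
0.75 0.33 -0.03 0.95
0.79 0.22 -0.03 0.95
0.81 0.12 -0.03 0.95
0.82 0.01 -0.03 0.95
0.81 -0.1 -0.03 0.95
0.79 -0.21 -0.03 0.95
0.76 -0.31 -0.03 0.95
0.71 -0.41 -0.03 0.95
0.65 -0.5 -0.03 0.95
0.58 -0.58 -0.03 0.95
```

Call:
apply_moves:
  targets:
    - {"claw": 1, "dx": 0.08, "dy": 0.81, "dz": -0.03, "yaw": 0.95}
    - {"claw": 1, "dx": 0.19, "dy": 0.8, "dz": -0.03, "yaw": 0.95}
    - {"claw": 1, "dx": 0.29, "dy": 0.76, "dz": -0.03, "yaw": 0.95}
    - {"claw": 1, "dx": 0.39, "dy": 0.72, "dz": -0.03, "yaw": 0.95}
    - {"claw": 1, "dx": 0.48, "dy": 0.66, "dz": -0.03, "yaw": 0.95}
    - {"claw": 1, "dx": 0.57, "dy": 0.59, "dz": -0.03, "yaw": 0.95}
    - {"claw": 1, "dx": 0.64, "dy": 0.51, "dz": -0.03, "yaw": 0.95}
    - {"claw": 1, "dx": 0.7, "dy": 0.42, "dz": -0.03, "yaw": 0.95}
    - {"claw": 1, "dx": 0.75, "dy": 0.33, "dz": -0.03, "yaw": 0.95}
    - {"claw": 1, "dx": 0.79, "dy": 0.22, "dz": -0.03, "yaw": 0.95}

```text
t: 4.1
ee_pos: [0.5191, 0.073, 0.1643]
tcp_rot: [-2.097, -2.319, 0.012]
force: [0.4, -0.8, -0.0]
opening: 0.0857
```

Run:
```python
from h import *
from station import robot
o=robot.observe();st(o)
plan(o,[.521,.255,.17],-52,vmax=.97,wrap=360)
```

```text
t 4.10 pos [0.5191 0.073  0.1643] yaw(y) 5.7 F [ 0.4 -0.8 -0. ] T [-0.02 -0.05 -0.04] open 0.0857 z [-0.0162  0.0047 -0.9999] q6 -0.18
yaw total 57.744918937384824 rows 8
0.75 0.08 -0.02 0.902
0.76 -0.01 -0.02 0.902
0.75 -0.11 -0.02 0.902
0.73 -0.2 -0.02 0.902
0.7 -0.29 -0.02 0.902
0.66 -0.38 -0.02 0.902
0.61 -0.46 -0.02 0.902
0.54 -0.53 -0.02 0.902
```

Call:
apply_moves:
  targets:
    - {"claw": 1, "dx": 0.75, "dy": 0.08, "dz": -0.02, "yaw": 0.9}
    - {"claw": 1, "dx": 0.76, "dy": -0.01, "dz": -0.02, "yaw": 0.9}
    - {"claw": 1, "dx": 0.75, "dy": -0.11, "dz": -0.02, "yaw": 0.9}
    - {"claw": 1, "dx": 0.73, "dy": -0.2, "dz": -0.02, "yaw": 0.9}
    - {"claw": 1, "dx": 0.7, "dy": -0.29, "dz": -0.02, "yaw": 0.9}
    - {"claw": 1, "dx": 0.66, "dy": -0.38, "dz": -0.02, "yaw": 0.9}
    - {"claw": 1, "dx": 0.61, "dy": -0.46, "dz": -0.02, "yaw": 0.9}
    - {"claw": 1, "dx": 0.54, "dy": -0.53, "dz": -0.02, "yaw": 0.9}
    - {"claw": 1, "dx": 0, "dy": 0, "dz": 0, "yaw": 0}

```text
t: 5.0
ee_pos: [0.5107, 0.2712, 0.1711]
tcp_rot: [-2.974, -0.969, 0.032]
force: [-0.3, 0.1, -0.1]
opening: 0.0852
```

Run:
```python
from h import *
from station import robot
import json
o=robot.observe();st(o);W=robot.camera_params('wrist')
im=robot.grab_frame('wrist')[:,:,::-1];cv2.imwrite('pics/w2.png',im)
json.dump({k:np.array(v).tolist() for k,v in W.items()},open('w2.json','w'))
u=proj(W,[[.521,.255,.048],[.459,.207,.064]]);print(u)
x,y=map(int,u[0])
crop(im,x-65,y-50,x+65,y+50,6,'pics/w2c.png');print(x-65,y-50)
st(robot.observe())
```

```text
t 5.00 pos [0.5107 0.2712 0.1711] yaw(y) -53.9 F [-0.3  0.1 -0.1] T [-0.03  0.01  0.01] open 0.0852 z [-0.0235  0.0066 -0.9997] q6 1.22
[[343.15824584 199.94924826]
 [344.5571555  296.14533023]]
278 149
t 5.05 pos [0.5106 0.27   0.171 ] yaw(y) -53.7 F [-0.5 -0.2 -0.9] T [-0.   -0.   -0.01] open 0.0855 z [-0.0241  0.0056 -0.9997] q6 1.22
```

View pics/w2.png

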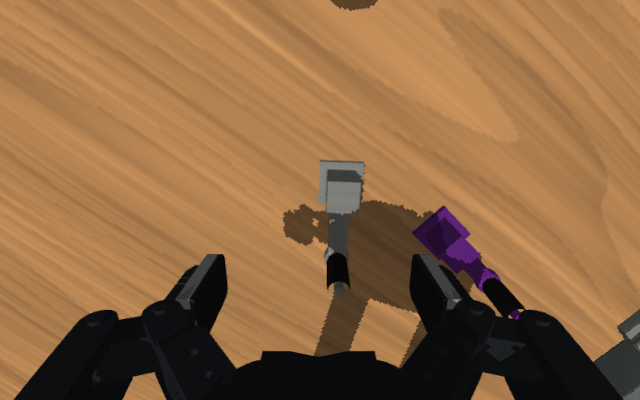

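View pics/w2c.png

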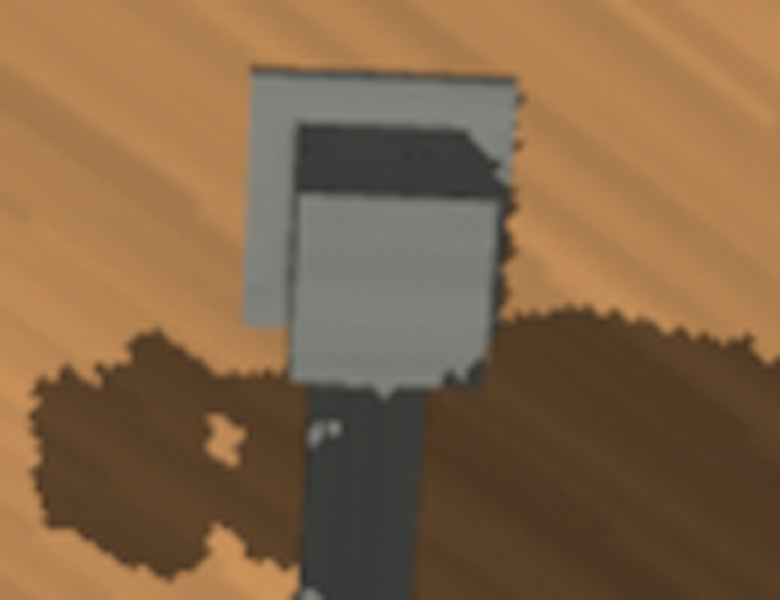

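Run:
```python
from h import *
from station import robot
import json
W=json.load(open('w2.json'))
cc=lambda x,y:((x+.5)/6-.5+278,(y+.5)/6-.5+149)
H=[ray(W,cc(*a),.048)[:2] for a in [(300,193),(500,198),(486,388),(290,380)]]
F=[ray(W,cc(*a),.006)[:2] for a in [(253,67),(517,78),(245,327)]]
print(np.mean(H,0),H,[np.linalg.norm(H[i]-H[i-1]) for i in range(4)],[np.degrees(np.arctan2(*(H[i]-H[i-1])[::-1]))%90 for i in range(4)])
print((F[1]+F[2])/2,[np.linalg.norm(F[i]-F[0]) for i in (1,2)],[np.degrees(np.arctan2(*(F[i]-F[0])[::-1]))%90 for i in (1,2)])
```

```text
[0.52290318 0.25637363] [array([0.52630967, 0.27428805]), array([0.5411238 , 0.25305243]), array([0.51941184, 0.23819626]), array([0.50476739, 0.25995778])] [np.float64(0.025873274311219316), np.float64(0.025892274649505147), np.float64(0.026308077535060127), np.float64(0.02623020911326825)] [np.float64(33.63249475364224), np.float64(34.89991671576417), np.float64(34.381476601381735), np.float64(33.93863783755256)]
[0.52300818 0.25648807] [np.float64(0.03943090806919682), np.float64(0.04105254156027655)] [np.float64(33.921287350588784), np.float64(34.41310091184411)]
```

Run:
```python
from h import *
from station import robot
o=robot.observe();st(o)
plan(o,[.523,.2564,.115],-55.8,vmax=.7,wrap=360)
```

```text
t 5.05 pos [0.5106 0.27   0.171 ] yaw(y) -53.7 F [-0.5 -0.2 -0.9] T [-0.   -0.   -0.01] open 0.0855 z [-0.0241  0.0056 -0.9997] q6 1.22
yaw total 2.078609987720199 rows 3
0.03 0.22 0.62 0.087
0.03 0.21 0.62 0.087
0.04 0.21 0.62 0.087
```

Call:
apply_moves:
  targets:
    - {"claw": 1, "dx": 0.03, "dy": 0.22, "dz": 0.62, "yaw": 0.09}
    - {"claw": 1, "dx": 0.03, "dy": 0.21, "dz": 0.62, "yaw": 0.09}
    - {"claw": 1, "dx": 0.04, "dy": 0.21, "dz": 0.62, "yaw": 0.09}
    - {"claw": 1, "dx": 0, "dy": 0, "dz": 0, "yaw": 0}

```text
t: 5.45
ee_pos: [0.5205, 0.2543, 0.1143]
tcp_rot: [-2.987, -0.936, 0.035]
force: [-0.1, 0.3, 0.1]
opening: 0.0853
```

Run:
```python
from h import *
from station import robot
o=robot.observe();st(o)
plan(o,[.523,.2564,.042],-55.8,vmax=.7,wrap=360)
```

```text
t 5.45 pos [0.5205 0.2543 0.1143] yaw(y) -55.2 F [-0.1  0.3  0.1] T [0.   0.04 0.  ] open 0.0853 z [-0.0244  0.004  -0.9997] q6 1.21
yaw total 0.5895338924681539 rows 4
0.04 0.01 0.6 0.018
0.04 0.01 0.6 0.018
0.04 0.01 0.6 0.018
0.04 0.01 0.6 0.018
```

Call:
apply_moves:
  targets:
    - {"claw": 1, "dx": 0.05, "dy": 0.01, "dz": 0.7, "yaw": 0.03}
    - {"claw": 1, "dx": 0.05, "dy": 0.01, "dz": 0.7, "yaw": 0.03}
    - {"claw": 1, "dx": 0.05, "dy": 0.01, "dz": 0.7, "yaw": 0.03}
    - {"claw": 1, "dx": 0.02, "dy": 0, "dz": 0.25, "yaw": 0}
    - {"claw": 1, "dx": 0, "dy": 0, "dz": 0, "yaw": 0}

```text
t: 5.95
ee_pos: [0.5237, 0.2547, 0.0464]
tcp_rot: [-2.99, -0.928, 0.03]
force: [0.0, 0.8, -0.9]
opening: 0.0852
```

Run:
```python
from h import *
from station import robot
o=robot.observe();st(o)
plan(o,[.523,.2564,.042],-55.8,vmax=.7,wrap=360)
```

```text
t 5.95 pos [0.5237 0.2547 0.0464] yaw(y) -55.5 F [ 0.   0.8 -0.9] T [-0.04  0.01  0.02] open 0.0852 z [-0.0215  0.0042 -0.9998] q6 1.22
yaw total 0.26984013206276813 rows 1
0.01 -0.06 0.15 0.034
```

Call:
apply_moves:
  newtons: 50
  targets:
    - {"claw": 1, "dx": 0.01, "dy": -0.06, "dz": 0.15, "yaw": 0.03}
    - {"claw": -1, "dx": 0, "dy": 0, "dz": 0, "yaw": 0}
    - {"claw": -1, "dx": 0, "dy": 0, "dz": 0, "yaw": 0}
    - {"claw": -1, "dx": 0, "dy": 0, "dz": 0, "yaw": 0}
    - {"claw": -1, "dx": 0, "dy": 0, "dz": 0, "yaw": 0}
    - {"claw": -1, "dx": 0, "dy": 0, "dz": 0, "yaw": 0}
    - {"claw": -1, "dx": 0, "dy": 0, "dz": 0, "yaw": 0}

```text
t: 6.65
ee_pos: [0.5247, 0.2571, 0.0463]
tcp_rot: [-2.992, -0.924, 0.02]
force: [-0.1, -0.0, -1.2]
opening: 0.025
```

Run:
```python
from h import *
from station import robot
o=robot.observe();st(o)
```

```text
t 6.65 pos [0.5247 0.2571 0.0463] yaw(y) -55.7 F [-0.1 -0.  -1.2] T [-0.01 -0.06  0.02] open 0.0250 z [-0.0155  0.006  -0.9999] q6 1.22
```

Run:
```python
from h import *
from station import robot
o=robot.observe();st(o)
o['ee_pos']=o['ee_pos']+[0,0,.09]
plan(o,[.5245,-.174,.165],-43.3,vmax=.9,wrap=360)
```

```text
t 6.65 pos [0.5247 0.2571 0.0463] yaw(y) -55.7 F [-0.1 -0.  -1.2] T [-0.01 -0.06  0.02] open 0.0250 z [-0.0155  0.006  -0.9999] q6 1.22
yaw total -12.377130225436588 rows 17
-0.48 0.7 -0.06 -0.091
-0.49 0.69 -0.06 -0.091
-0.5 0.68 -0.06 -0.091
-0.5 0.68 -0.06 -0.091
-0.51 0.67 -0.06 -0.091
-0.52 0.67 -0.06 -0.091
-0.53 0.66 -0.06 -0.091
-0.54 0.65 -0.06 -0.091
-0.55 0.65 -0.06 -0.091
-0.55 0.64 -0.06 -0.091
-0.56 0.63 -0.06 -0.091
-0.57 0.62 -0.06 -0.091
-0.58 0.62 -0.06 -0.091
-0.59 0.61 -0.06 -0.091
-0.59 0.6 -0.06 -0.091
-0.6 0.59 -0.06 -0.091
-0.61 0.59 -0.06 -0.091
```

Call:
apply_moves:
  targets:
    - {"claw": -1, "dx": 0, "dy": 0, "dz": -0.4, "yaw": 0}
    - {"claw": -1, "dx": 0, "dy": 0, "dz": -0.9, "yaw": 0}
    - {"claw": -1, "dx": 0, "dy": 0, "dz": -0.9, "yaw": 0}
    - {"claw": -1, "dx": 0, "dy": 0, "dz": -0.8, "yaw": 0}
    - {"claw": -1, "dx": 0, "dy": 0, "dz": 0, "yaw": 0}

```text
t: 7.15
ee_pos: [0.5248, 0.256, 0.1394]
tcp_rot: [-2.992, -0.924, 0.028]
force: [1.3, -0.7, -1.8]
opening: 0.0253
```

Run:
```python
from h import *
from station import robot
import json
o=robot.observe();st(o);W=robot.camera_params('wrist')
im=robot.grab_frame('wrist')[:,:,::-1];cv2.imwrite('pics/w3.png',im)
json.dump({k:np.array(v).tolist() for k,v in W.items()},open('w3.json','w'))
plan(o,[.5245,-.174,.165],-43.3,vmax=.9,wrap=360)
```

```text
t 7.15 pos [0.5248 0.256  0.1394] yaw(y) -55.7 F [ 1.3 -0.7 -1.8] T [ 0.03 -0.18 -0.01] open 0.0253 z [-0.0203  0.0045 -0.9998] q6 1.22
yaw total -12.379071752166965 rows 16
-0.51 0.74 -0.06 -0.097
-0.52 0.73 -0.06 -0.097
-0.53 0.72 -0.06 -0.097
-0.54 0.72 -0.06 -0.097
-0.55 0.71 -0.06 -0.097
-0.56 0.7 -0.06 -0.097
-0.56 0.7 -0.06 -0.097
-0.57 0.69 -0.06 -0.097
-0.58 0.68 -0.06 -0.097
-0.59 0.67 -0.06 -0.097
-0.6 0.66 -0.06 -0.097
-0.61 0.66 -0.06 -0.097
-0.62 0.65 -0.06 -0.097
-0.63 0.64 -0.06 -0.097
-0.64 0.63 -0.06 -0.097
-0.64 0.62 -0.06 -0.097
```

View pics/w3.png

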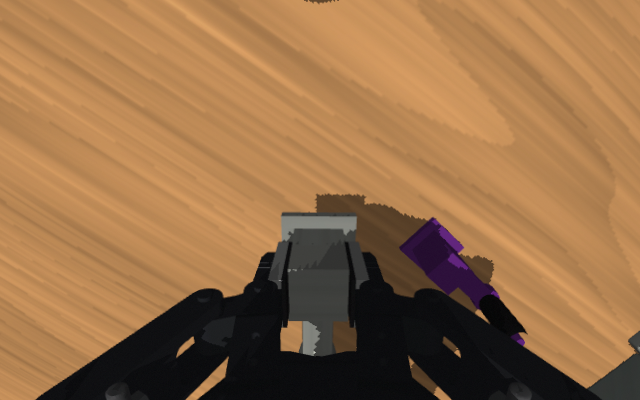

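Run:
```python
from h import *
from station import robot
import json
W=json.load(open('w3.json'))
im=cv2.imread('pics/w3.png'); crop(im,265,200,375,330,5,'pics/w3c.png')
```

```text
(no output)
```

View pics/w3c.png

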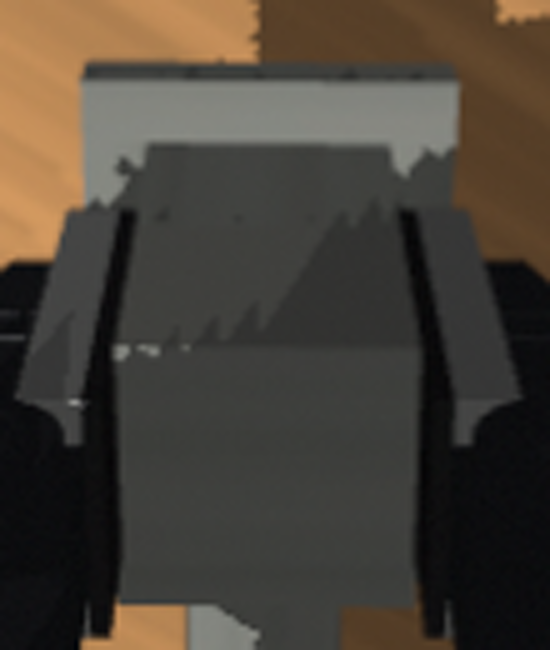

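Run:
```python
from h import *
from station import robot
import json
W=json.load(open('w3.json'));o=robot.observe(); st(o)
r=tool(o);P=np.array([.5248,.256,.1394])
cc=lambda x,y:((x+.5)/5-.5+265,(y+.5)/5-.5+200)
for a,h in [((115,345),.048),((420,345),.048),((415,603),.048),((122,603),.048),((83,80),.006),((460,80),.006),((83,66),0),((460,66),0)]:
    z=P[2]-.0463+h; X=ray(W,cc(*a),z); print(a,h,np.round(1000*(r.T@(X-P)),1))
```

```text
t 7.20 pos [0.5238 0.2557 0.1376] yaw(y) -55.7 F [-0.2 -0.1 -3.3] T [-0.02 -0.01 -0.  ] open 0.0254 z [-0.0229  0.0038 -0.9997] q6 1.22
(115, 345) 0.048 [ 10.7 -10.9  -1.7]
(420, 345) 0.048 [10.9 14.  -2.1]
(415, 603) 0.048 [-14.9  14.5  -1.7]
(122, 603) 0.048 [-15.1 -11.2  -1.3]
(83, 80) 0.006 [ 18.4 -17.8  40.3]
(460, 80) 0.006 [18.6 21.9 39.6]
(83, 66) 0 [ 17.8 -18.5  46.3]
(460, 66) 0 [18.  22.6 45.6]
```

Run:
```python
from h import *
import json
from station import robot
for f,P,q in [('w1.json',[.5259,-.1883,.1552],None),('w2.json',[.5107,.2712,.1711],None),('w3.json',[.5248,.256,.1394],None)]:
    W=json.load(open(f)); Rm=cv2.Rodrigues(np.array(W['rvec']))[0]; c=-Rm.T@np.array(W['tvec']); 
    # tool rot from camera rot using t0 relation: cam right=tool y; fwd=(-.2975,-.0007,.9547)
    y=Rm[0]; z=Rm[2]*.9547+ -(-.2975)*0; 
    Rct=np.array([[-.000349,1,.000623],[-.95472,-.00015,-.29751],[-.2975,-.0007,.95472]]) # rows cam axes in tool
    r=Rm.T@Rct
    print(f,np.round(r.T@(c-np.array(P)),4),'tcp by cam',np.round(c-r@np.array([.07399,-.00008,-.11715]),4), 'yaw',np.degrees(np.arctan2(r[1,1],r[0,1])),'z',r[:,2])
st(robot.observe())
```

```text
w1.json [ 0.074  -0.0005 -0.1172] tcp by cam [ 0.5259 -0.1887  0.1552] yaw 84.78193321441728 z [-0.00680229 -0.00118971 -0.99997759]
w2.json [ 0.077   0.0017 -0.1172] tcp by cam [0.5142 0.2716 0.1711] yaw -53.91796934975613 z [-0.02253729  0.00571097 -0.99973112]
w3.json [ 0.0771  0.0017 -0.1172] tcp by cam [0.5283 0.2563 0.1394] yaw -55.679603259809745 z [-0.01931782  0.00356022 -0.99980849]
t 7.20 pos [0.5238 0.2557 0.1376] yaw(y) -55.7 F [-0.2 -0.1 -3.3] T [-0.02 -0.01 -0.  ] open 0.0254 z [-0.0229  0.0038 -0.9997] q6 1.22
```

Run:
```python
from h import *
from station import robot
o=robot.observe();st(o)
plan(o,[.5243,-.1724,.16],-43.3,vmax=.9,wrap=360)
```

```text
t 7.20 pos [0.5238 0.2557 0.1376] yaw(y) -55.7 F [-0.2 -0.1 -3.3] T [-0.02 -0.01 -0.  ] open 0.0254 z [-0.0229  0.0038 -0.9997] q6 1.22
yaw total -12.382781918682383 rows 16
-0.5 0.74 -0.05 -0.097
-0.51 0.73 -0.05 -0.097
-0.52 0.72 -0.05 -0.097
-0.53 0.72 -0.05 -0.097
-0.54 0.71 -0.05 -0.097
-0.55 0.7 -0.05 -0.097
-0.56 0.69 -0.05 -0.097
-0.57 0.69 -0.05 -0.097
-0.58 0.68 -0.05 -0.097
-0.59 0.67 -0.05 -0.097
-0.6 0.66 -0.05 -0.097
-0.61 0.65 -0.05 -0.097
-0.62 0.65 -0.05 -0.097
-0.62 0.64 -0.05 -0.097
-0.63 0.63 -0.05 -0.097
-0.64 0.62 -0.05 -0.097
```

Call:
apply_moves:
  targets:
    - {"claw": -1, "dx": -0.52, "dy": 0.74, "dz": -0.06, "yaw": -0.1}
    - {"claw": -1, "dx": -0.52, "dy": 0.73, "dz": -0.06, "yaw": -0.1}
    - {"claw": -1, "dx": -0.53, "dy": 0.72, "dz": -0.06, "yaw": -0.1}
    - {"claw": -1, "dx": -0.54, "dy": 0.72, "dz": -0.06, "yaw": -0.1}
    - {"claw": -1, "dx": -0.55, "dy": 0.71, "dz": -0.06, "yaw": -0.1}
    - {"claw": -1, "dx": -0.56, "dy": 0.7, "dz": -0.06, "yaw": -0.1}
    - {"claw": -1, "dx": -0.56, "dy": 0.7, "dz": -0.06, "yaw": -0.1}
    - {"claw": -1, "dx": -0.57, "dy": 0.69, "dz": -0.06, "yaw": -0.1}
    - {"claw": -1, "dx": -0.58, "dy": 0.68, "dz": -0.06, "yaw": -0.1}
    - {"claw": -1, "dx": -0.59, "dy": 0.67, "dz": -0.06, "yaw": -0.1}

```text
t: 8.2
ee_pos: [0.5141, -0.0192, 0.1391]
tcp_rot: [-2.9, -1.143, 0.067]
force: [0.4, -0.1, -2.7]
opening: 0.0253
```

Run:
```python
from h import *
from station import robot
o=robot.observe();st(o)
plan(o,[.5243,-.1724,.16],-43.3,vmax=.9,wrap=360)
```

```text
t 8.20 pos [ 0.5141 -0.0192  0.1391] yaw(y) -47.0 F [ 0.4 -0.1 -2.7] T [ 0.06 -0.11 -0.04] open 0.0253 z [-0.0486  0.0062 -0.9988] q6 0.57
yaw total -3.7255212769243258 rows 6
-0.54 0.66 -0.12 -0.078
-0.55 0.65 -0.12 -0.078
-0.56 0.64 -0.12 -0.078
-0.56 0.64 -0.12 -0.078
-0.57 0.63 -0.12 -0.078
-0.58 0.63 -0.12 -0.078
```

Call:
apply_moves:
  targets:
    - {"claw": -1, "dx": -0.82, "dy": 0.98, "dz": -0.28, "yaw": -0.12}
    - {"claw": -1, "dx": -0.83, "dy": 0.96, "dz": -0.28, "yaw": -0.12}
    - {"claw": -1, "dx": -0.84, "dy": 0.96, "dz": -0.28, "yaw": -0.12}
    - {"claw": -1, "dx": -0.85, "dy": 0.94, "dz": -0.28, "yaw": -0.1}

```text
t: 8.6
ee_pos: [0.5198, -0.1741, 0.1638]
tcp_rot: [-2.847, -1.237, 0.08]
force: [0.7, 0.1, -3.1]
opening: 0.0255
```

Run:
```python
from h import *
from station import robot
o=robot.observe();st(o); r=tool(o)
b=o['ee_pos']+r@[-.0031,0,.0463]; print('socket centre',b)
plan(o,o['ee_pos']+[.5213-b[0],-.1745-b[1],.093-b[2]],-43.3,vmax=.9,wrap=360)
```

```text
t 8.60 pos [ 0.5198 -0.1741  0.1638] yaw(y) -43.1 F [ 0.7  0.1 -3.1] T [ 0.02 -0.18 -0.  ] open 0.0255 z [-0.0622  0.0132 -0.998 ] q6 0.24
socket centre [ 0.51478441 -0.17572342  0.11766791]
yaw total 0.21593595254418574 rows 1
0.2 0.18 0.81 0.027
```

Call:
apply_moves:
  targets:
    - {"claw": -1, "dx": 0.22, "dy": 0.18, "dz": 0.75, "yaw": 0.03}

```text
t: 8.7
ee_pos: [0.5287, -0.1789, 0.1429]
tcp_rot: [-2.859, -1.228, 0.075]
force: [0.6, -0.2, -2.5]
opening: 0.0248
```

```bash
cat > s.py <<'E'
from h import *
from station import robot
o=robot.observe();st(o); r=tool(o)
b=o['ee_pos']+r@[-.0031,0,.0463]; print('socket centre',b)
plan(o,o['ee_pos']+[.5213-b[0],-.1745-b[1],.085-b[2]],-43.3,vmax=.9,wrap=360)
E
python3 s.py
```

```text
t 8.70 pos [ 0.5287 -0.1789  0.1429] yaw(y) -43.5 F [ 0.6 -0.2 -2.5] T [ 0.02 -0.13 -0.  ] open 0.0248 z [-0.056   0.0077 -0.9984] q6 0.26
socket centre [ 0.52402344 -0.18083354  0.09675381]
yaw total -0.24661316943257816 rows 1
0.1 -0.19 0.4 -0.031
```

Call:
apply_moves:
  targets:
    - {"claw": -1, "dx": 0.1, "dy": -0.18, "dz": 0.1, "yaw": -0.03}

```text
t: 8.8
ee_pos: [0.5249, -0.1733, 0.1361]
tcp_rot: [-2.853, -1.228, 0.081]
force: [-0.7, 2.0, -3.1]
opening: 0.0249
```

```bash
python3 s.py
```

```text
t 8.80 pos [ 0.5249 -0.1733  0.1361] yaw(y) -43.5 F [-0.7  2.  -3.1] T [ 0.11 -0.07 -0.01] open 0.0249 z [-0.0616  0.0114 -0.998 ] q6 0.26
socket centre [ 0.51987955 -0.17500905  0.08994763]
yaw total -0.1662638681529529 rows 1
0.05 0.03 0.16 -0.021
```

Call:
apply_moves:
  targets:
    - {"claw": -1, "dx": 0.05, "dy": 0.02, "dz": 0.12, "yaw": -0.02}
    - {"claw": -1, "dx": 0.02, "dy": 0.02, "dz": 0.12, "yaw": 0}

```text
t: 9.0
ee_pos: [0.5257, -0.1713, 0.1272]
tcp_rot: [-2.848, -1.233, 0.083]
force: [1.6, -1.9, 0.0]
opening: 0.025
```

```bash
python3 s.py
```

```text
t 9.00 pos [ 0.5257 -0.1713  0.1272] yaw(y) -43.2 F [ 1.6 -1.9  0. ] T [-0.39 -0.34  0.03] open 0.0250 z [-0.0639  0.0124 -0.9979] q6 0.26
socket centre [ 0.52061271 -0.17299046  0.08109551]
yaw total 0.061250705940153694 rows 1
-0.03 0.04 -0.13 0.008
```

Call:
apply_moves:
  targets:
    - {"claw": -1, "dx": 0, "dy": 0.03, "dz": 0.12, "yaw": 0}
    - {"claw": -1, "dx": 0, "dy": 0.0, "dz": 0.12, "yaw": 0}

```text
t: 9.2
ee_pos: [0.5265, -0.1716, 0.1205]
tcp_rot: [-2.849, -1.238, 0.083]
force: [-1.7, -3.9, 0.7]
opening: 0.0253
```

```bash
python3 s.py
```

```text
t 9.20 pos [ 0.5265 -0.1716  0.1205] yaw(y) -43.1 F [-1.7 -3.9  0.7] T [-0.7   0.21  0.07] open 0.0253 z [-0.0626  0.0098 -0.998 ] q6 0.26
socket centre [ 0.52144753 -0.17336674  0.07438344]
yaw total 0.2205618895196153 rows 1
-0.04 0.0 -0.35 0.028
```

Call:
apply_moves:
  targets:
    - {"claw": -1, "dx": -0.03, "dy": 0.03, "dz": 0.15, "yaw": 0}
    - {"claw": -1, "dx": -0.01, "dy": 0.01, "dz": 0.15, "yaw": 0}

```text
t: 9.4
ee_pos: [0.526, -0.1722, 0.1113]
tcp_rot: [-2.848, -1.24, 0.082]
force: [1.8, -0.7, -2.6]
opening: 0.0252
```

```bash
python3 s.py
```

```text
t 9.40 pos [ 0.526  -0.1722  0.1113] yaw(y) -43.0 F [ 1.8 -0.7 -2.6] T [-0.13 -0.26  0.01] open 0.0252 z [-0.0622  0.0101 -0.998 ] q6 0.26
socket centre [ 0.52097737 -0.17398262  0.06518959]
yaw total 0.2888911147783517 rows 1
-0.03 -0.01 -0.66 0.036
```

Call:
apply_moves:
  targets:
    - {"claw": -1, "dx": 0, "dy": 0, "dz": 0.12, "yaw": 0}
    - {"claw": -1, "dx": 0, "dy": 0, "dz": 0.08, "yaw": 0}

```text
t: 9.6
ee_pos: [0.526, -0.172, 0.1066]
tcp_rot: [-2.849, -1.241, 0.081]
force: [-8.4, 2.9, 30.0]
opening: 0.025
```

```bash
python3 s.py
```

```text
t 9.60 pos [ 0.526  -0.172   0.1066] yaw(y) -43.0 F [-8.4  2.9 30. ] T [0.39 1.35 0.01] open 0.0250 z [-0.0609  0.0095 -0.9981] q6 0.26
socket centre [ 0.52107918 -0.17386529  0.06052125]
yaw total 0.3095623095509268 rows 1
-0.04 -0.02 -0.82 0.039
```

Call:
apply_moves:
  targets:
    - {"claw": -1, "dx": 0, "dy": 0, "dz": -0.03, "yaw": 0}
    - {"claw": 1, "dx": 0, "dy": 0, "dz": 0, "yaw": 0}
    - {"claw": 1, "dx": 0, "dy": 0, "dz": 0, "yaw": 0}
    - {"claw": 1, "dx": 0, "dy": 0, "dz": 0, "yaw": 0}
    - {"claw": 1, "dx": 0, "dy": 0, "dz": -0.3, "yaw": 0}
    - {"claw": 1, "dx": 0, "dy": 0, "dz": -0.9, "yaw": 0}
    - {"claw": 1, "dx": 0, "dy": 0, "dz": -0.9, "yaw": 0}
    - {"claw": 1, "dx": 0, "dy": 0, "dz": -0.5, "yaw": 0}

```text
t: 10.4
ee_pos: [0.529, -0.171, 0.1864]
tcp_rot: [-2.842, -1.238, 0.087]
force: [0.9, -0.3, -0.5]
opening: 0.0854
```

Run:
```python
from h import *
from station import robot
import json
o=robot.observe();st(o);W=robot.camera_params('wrist')
im=robot.grab_frame('wrist')[:,:,::-1];cv2.imwrite('pics/w4.png',im)
json.dump({k:np.array(v).tolist() for k,v in W.items()},open('w4.json','w'))
im=robot.grab_frame('side')[:,:,::-1];crop(im,260,200,450,300,4.2,'pics/s4.png')
st(robot.observe())
```

```text
t 10.40 pos [ 0.529  -0.171   0.1864] yaw(y) -43.0 F [ 0.9 -0.3 -0.5] T [-0.04 -0.02  0.  ] open 0.0854 z [-0.0674  0.0144 -0.9976] q6 0.25
t 10.50 pos [ 0.5299 -0.1715  0.1869] yaw(y) -43.0 F [ 0.8  0.1 -0.3] T [-0.02 -0.09  0.  ] open 0.0849 z [-0.0646  0.0127 -0.9978] q6 0.25
```

View pics/w4.png

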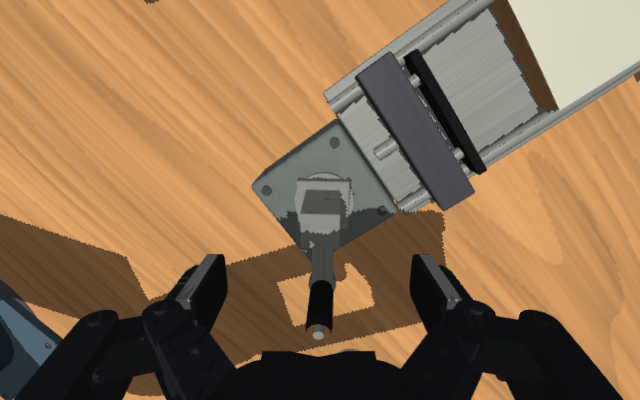

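View pics/s4.png

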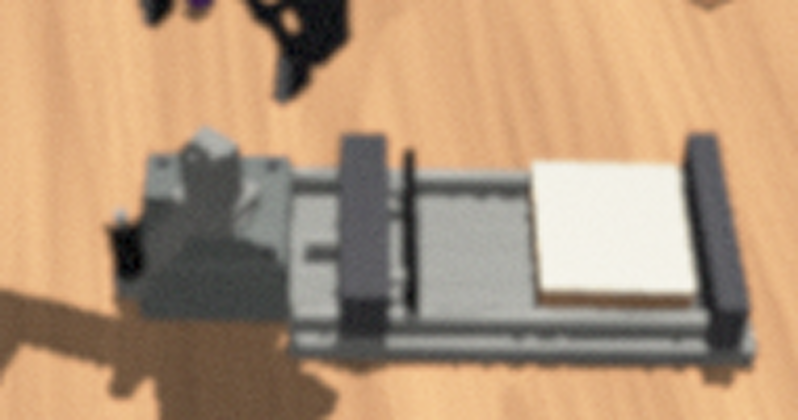

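Run:
```python
from h import *
im=cv2.imread('pics/w4.png'); crop(im,285,165,365,345,3.3,'pics/w4c.png')
crop(im,285,165,365,225,9,'pics/w4d.png')
```

```text
(no output)
```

View pics/w4d.png

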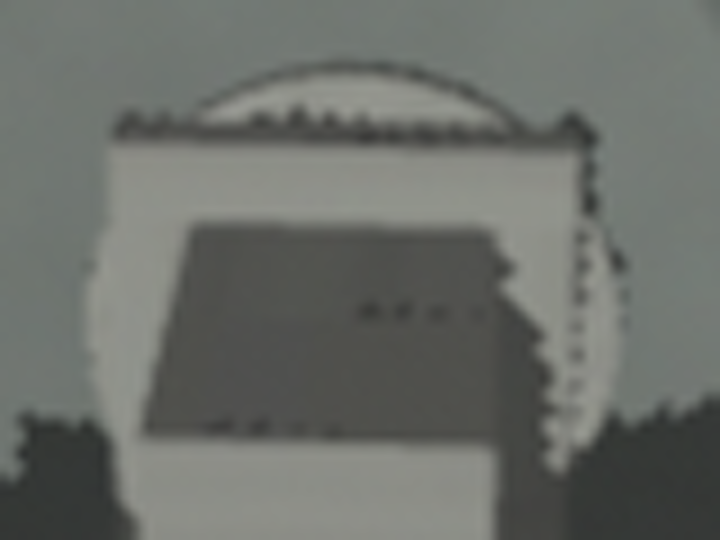

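Run:
```python
from h import *
import json
W=json.load(open('w4.json'))
cc=lambda x,y:((x+.5)/9-.5+285,(y+.5)/9-.5+165)
for z in (.066,.070):
    A=ray(W,cc(108,142),z);B=ray(W,cc(582,146),z);print('flange',z,A,B,np.linalg.norm(A-B),np.degrees(np.arctan2(*(B-A)[1::-1])))
for z in (.108,.112):
    A=ray(W,cc(140,440),z);B=ray(W,cc(498,443),z);print('hub',z,A,B,np.linalg.norm(A-B),np.degrees(np.arctan2(*(B-A)[1::-1])))
print('handle top',ray(W,(318,335.5),.124))
# collar front
print('collar top point',ray(W,cc(350,68),.06))
```

```text
flange 0.066 [ 0.52146085 -0.14709246  0.066     ] [ 0.55126364 -0.17444666  0.066     ] 0.0404531672564589 -42.54696186439474
flange 0.07 [ 0.52263555 -0.146593    0.07      ] [ 0.55193018 -0.17348079  0.07      ] 0.03976340151766604 -42.5469618643948
hub 0.108 [ 0.51975236 -0.15958919  0.108     ] [ 0.53904595 -0.17707134  0.108     ] 0.026035902320009026 -42.18011125201453
hub 0.112 [ 0.52121873 -0.15872126  0.112     ] [ 0.5401116  -0.17584032  0.112     ] 0.025495151511559455 -42.18011125201462
handle top [ 0.47030195 -0.23116725  0.124     ]
collar top point [ 0.54001744 -0.15719793  0.06      ]
```

Run:
```python
from h import *
from station import robot
T=robot.camera_params('top');S=robot.camera_params('side')
c=lambda x,y,x0,y0,s:((x+.5)/s-.5+x0,(y+.5)/s-.5+y0)
L=ray(T,c(109,76,330,100,4.6),.055);R_=ray(T,c(305,92,330,100,4.6),.055)
a=ray(T,c(87,336,330,100,4.6),.055);b=ray(T,c(280,352,330,100,4.6),.055)
print('top',L,R_,a,b,np.linalg.norm(((L+R_)-(a+b))/2))
L=ray(S,c(695,62,285,220,5),.055);a=ray(S,c(334,62,285,220,5),.055);print('side far',L,a,np.linalg.norm(L-a))
L=ray(S,c(738,265,285,220,5),.055);a=ray(S,c(333,252,285,220,5),.055);print('side near',L,a,np.linalg.norm(L-a))
import json
W=json.load(open('w1.json'))
```

```text
top [ 0.81292018 -0.14360354  0.055     ] [ 0.79888239 -0.2791584   0.055     ] [ 0.63101981 -0.12272086  0.055     ] [ 0.61712889 -0.25426539  0.055     ] 0.18326179760107006
side far [ 0.81788603 -0.14892157  0.055     ] [ 0.6308213  -0.12912293  0.055     ] 0.18810954242526598
side near [ 0.80416147 -0.28143014  0.055     ] [ 0.61282283 -0.25308995  0.055     ] 0.1934260672576092
```

Run:
```python
from h import *
from station import robot
o=robot.observe();st(o)
plan(o,[.470,-.230,.168],-90,vmax=.97,wrap=360)
```

```text
t 10.50 pos [ 0.5299 -0.1715  0.1869] yaw(y) -43.0 F [ 0.8  0.1 -0.3] T [-0.02 -0.09  0.  ] open 0.0849 z [-0.0646  0.0127 -0.9978] q6 0.25
yaw total 47.00537354316265 rows 7
-0.39 -0.01 0.1 0.839
-0.39 0.03 0.1 0.839
-0.39 0.08 0.1 0.839
-0.38 0.12 0.1 0.839
-0.36 0.17 0.1 0.839
-0.34 0.21 0.1 0.839
-0.31 0.24 0.1 0.839
```

Call:
apply_moves:
  targets:
    - {"claw": 1, "dx": -0.39, "dy": -0.01, "dz": 0.08, "yaw": 0.84}
    - {"claw": 1, "dx": -0.39, "dy": 0.03, "dz": 0.08, "yaw": 0.84}
    - {"claw": 1, "dx": -0.39, "dy": 0.08, "dz": 0.08, "yaw": 0.84}
    - {"claw": 1, "dx": -0.38, "dy": 0.12, "dz": 0.08, "yaw": 0.84}
    - {"claw": 1, "dx": -0.36, "dy": 0.17, "dz": 0.08, "yaw": 0.84}
    - {"claw": 1, "dx": -0.34, "dy": 0.21, "dz": 0.08, "yaw": 0.84}
    - {"claw": 1, "dx": -0.31, "dy": 0.24, "dz": 0.08, "yaw": 0.84}
    - {"claw": 1, "dx": 0, "dy": 0, "dz": 0, "yaw": 0}

```text
t: 11.3
ee_pos: [0.4645, -0.2286, 0.167]
tcp_rot: [-3.122, 0.048, 0.112]
force: [-0.6, 0.5, 0.3]
opening: 0.0854
```

Run:
```python
from h import *
from station import robot
o=robot.observe();st(o)
plan(o,[.470,-.230,.114],-90,vmax=.8,wrap=360)
W=robot.camera_params('wrist')
im=robot.grab_frame('wrist')[:,:,::-1];cv2.imwrite('pics/w5.png',im)
print(proj(W,[[.4719,-.2307,.124]]))
```

```text
t 11.30 pos [ 0.4645 -0.2286  0.167 ] yaw(y) -91.8 F [-0.6  0.5  0.3] T [-0.01 -0.04 -0.02] open 0.0854 z [-0.0714  0.0182 -0.9973] q6 0.96
yaw total -1.7910401110977432 rows 3
0.1 0.02 0.58 -0.075
0.1 0.02 0.58 -0.075
0.1 0.03 0.58 -0.075
[[321.70040547 229.01866382]]
```

View pics/w5.png

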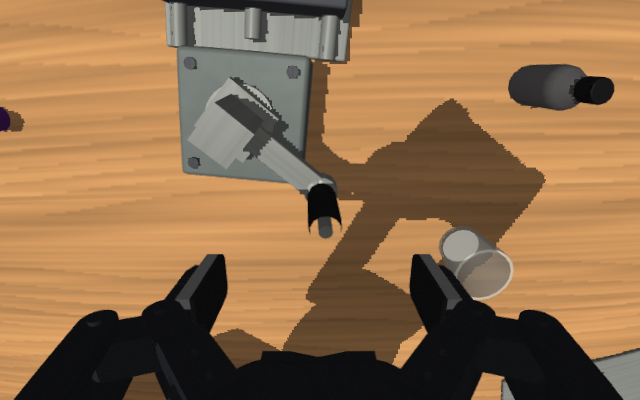

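Call:
apply_moves:
  newtons: 50
  targets:
    - {"claw": 1, "dx": 0.12, "dy": 0.04, "dz": 0.6, "yaw": -0.07}
    - {"claw": 1, "dx": 0.12, "dy": 0.04, "dz": 0.6, "yaw": -0.07}
    - {"claw": 1, "dx": 0.12, "dy": 0.04, "dz": 0.5, "yaw": -0.07}
    - {"claw": 0, "dx": 0, "dy": 0, "dz": 0, "yaw": 0}

```text
t: 11.75
ee_pos: [0.474, -0.2295, 0.1136]
tcp_rot: [-3.12, -0.026, 0.108]
force: [0.0, 0.2, -0.6]
opening: 0.0732
```

Run:
```python
from h import *
from station import robot
o=robot.observe();st(o)
plan(o,[.470,-.230,.114],-90,vmax=.8,wrap=360)
```

```text
t 11.75 pos [ 0.474  -0.2295  0.1136] yaw(y) -89.1 F [ 0.   0.2 -0.6] T [-0.01 -0.05 -0.  ] open 0.0732 z [-0.0692  0.0188 -0.9974] q6 0.92
yaw total 0.9156645377907466 rows 1
-0.13 0.02 -0.0 0.114
```

Call:
apply_moves:
  newtons: 50
  targets:
    - {"claw": -1, "dx": -0.12, "dy": 0.02, "dz": 0, "yaw": 0}
    - {"claw": -1, "dx": 0, "dy": 0, "dz": 0, "yaw": 0}
    - {"claw": -1, "dx": 0, "dy": 0, "dz": 0, "yaw": 0}
    - {"claw": -1, "dx": 0, "dy": 0, "dz": 0, "yaw": 0}
    - {"claw": -1, "dx": 0, "dy": 0, "dz": 0, "yaw": 0}

```text
t: 12.25
ee_pos: [0.4716, -0.2297, 0.1163]
tcp_rot: [-3.121, -0.033, 0.104]
force: [0.2, 0.3, -1.6]
opening: 0.0176
```

Run:
```python
from h import *
from station import robot
o=robot.observe();st(o)
W=robot.camera_params('wrist')
im=robot.grab_frame('wrist')[:,:,::-1];cv2.imwrite('pics/w6.png',im)
```

```text
t 12.25 pos [ 0.4716 -0.2297  0.1163] yaw(y) -88.8 F [ 0.2  0.3 -1.6] T [ 0.   -0.04  0.03] open 0.0176 z [-0.0665  0.0176 -0.9976] q6 0.91
```

View pics/w6.png

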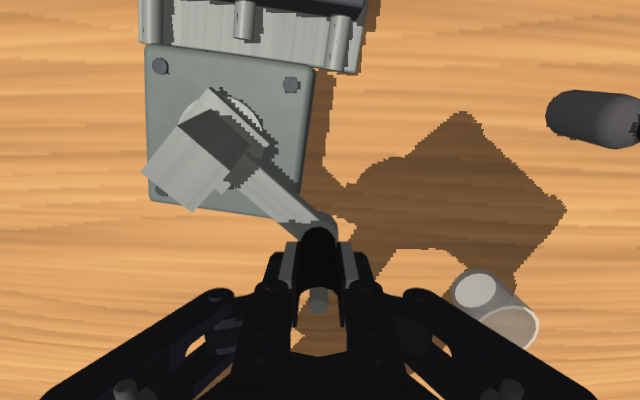

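```bash
cat > wind.py <<'E'
import sys
from h import *
from station import robot
C=np.array([.5222,-.1743]); 
n=int(sys.argv[1]); step=float(sys.argv[2]); g=float(sys.argv[3]) if len(sys.argv)>3 else 1.0; z0=float(sys.argv[4]) if len(sys.argv)>4 else .116
o=robot.observe();st(o); r=tool(o); p=o['ee_pos']
d=p[:2]-C; th=np.degrees(np.arctan2(d[1],d[0])); print('angle %.1f r %.1f mm'%(th,1000*np.hypot(*d)))
# radial/tangential force (cw tangent)
u=d/np.hypot(*d); t=np.array([u[1],-u[0]]); print('Frad %.1f Ftan %.1f'%(o['force'][:2]@u,o['force'][:2]@t))
cur=p.copy(); a=th
for i in range(n):
    a1=a-step
    tgt=np.r_[C+.075*np.array([np.cos(np.radians(a1)),np.sin(np.radians(a1))]),z0]
    v=r.T@(tgt-cur)/.03; print(*np.round(v,2))
    a=a-step*g; cur=np.r_[C+.075*np.array([np.cos(np.radians(a)),np.sin(np.radians(a))]),z0]
E
python3 wind.py 4 10 1
```

```text
t 12.30 pos [ 0.4716 -0.2297  0.1162] yaw(y) -88.8 F [ 0.2  0.5 -1.2] T [ 0.05 -0.    0.01] open 0.0177 z [-0.0666  0.0176 -0.9976] q6 0.91
angle -132.4 r 75.0 mm
Frad -0.5 Ftan 0.2
-0.29 -0.33 0.03
-0.23 -0.37 0.02
-0.16 -0.41 0.02
-0.09 -0.43 0.01
```

Call:
apply_moves:
  targets:
    - {"claw": -1, "dx": -0.29, "dy": -0.33, "dz": 0.03, "yaw": 0}
    - {"claw": -1, "dx": -0.23, "dy": -0.37, "dz": 0.02, "yaw": 0}
    - {"claw": -1, "dx": -0.16, "dy": -0.41, "dz": 0.02, "yaw": 0}
    - {"claw": -1, "dx": -0.09, "dy": -0.43, "dz": 0.01, "yaw": 0}

```text
t: 12.7
ee_pos: [0.4508, -0.1905, 0.1176]
tcp_rot: [-3.137, -0.033, 0.089]
force: [1.1, -6.3, -4.9]
opening: 0.0176
```

```bash
python3 wind.py 6 12 0.9
```

```text
t 12.70 pos [ 0.4508 -0.1905  0.1176] yaw(y) -88.8 F [ 1.1 -6.3 -4.9] T [-1.55  0.22  0.06] open 0.0176 z [-0.0564  0.0023 -0.9984] q6 0.96
angle -167.2 r 73.2 mm
Frad 0.3 Ftan -6.4
-0.11 -0.51 0.06
0.05 -0.52 -0.0
0.14 -0.5 -0.01
0.24 -0.47 -0.01
0.32 -0.41 -0.02
0.39 -0.35 -0.02
```

Call:
apply_moves:
  targets:
    - {"claw": -1, "dx": -0.11, "dy": -0.51, "dz": 0.1, "yaw": 0}
    - {"claw": -1, "dx": 0.05, "dy": -0.52, "dz": 0.03, "yaw": 0}
    - {"claw": -1, "dx": 0.14, "dy": -0.5, "dz": 0.02, "yaw": 0}
    - {"claw": -1, "dx": 0.24, "dy": -0.47, "dz": 0.0, "yaw": 0}
    - {"claw": -1, "dx": 0.32, "dy": -0.41, "dz": 0.0, "yaw": 0}
    - {"claw": -1, "dx": 0.39, "dy": -0.35, "dz": 0.0, "yaw": 0}

```text
t: 13.3
ee_pos: [0.4765, -0.1151, 0.116]
tcp_rot: [3.118, 0.039, -0.092]
force: [-5.8, -6.0, 7.2]
opening: 0.0179
```

```bash
python3 wind.py 6 14 0.9 .115
```

```text
t 13.30 pos [ 0.4765 -0.1151  0.116 ] yaw(y) -88.5 F [-5.8 -6.   7.2] T [-1.72  1.13  0.03] open 0.0179 z [-0.0587 -0.0229 -0.998 ] q6 1.14
angle 127.7 r 74.8 mm
Frad -1.2 Ftan -8.2
0.53 -0.3 -0.01
0.58 -0.17 -0.04
0.61 -0.04 -0.04
0.6 0.09 -0.03
0.57 0.22 -0.03
0.51 0.34 -0.02
```

Call:
apply_moves:
  targets:
    - {"claw": -1, "dx": 0.53, "dy": -0.3, "dz": -0.01, "yaw": 0}
    - {"claw": -1, "dx": 0.58, "dy": -0.17, "dz": -0.03, "yaw": 0}
    - {"claw": -1, "dx": 0.61, "dy": -0.04, "dz": -0.03, "yaw": 0}
    - {"claw": -1, "dx": 0.6, "dy": 0.09, "dz": -0.03, "yaw": 0}
    - {"claw": -1, "dx": 0.57, "dy": 0.22, "dz": -0.02, "yaw": 0}
    - {"claw": -1, "dx": 0.51, "dy": 0.34, "dz": -0.02, "yaw": 0}

```text
t: 13.9
ee_pos: [0.5668, -0.1092, 0.1164]
tcp_rot: [3.12, 0.049, -0.14]
force: [-2.9, 8.2, 7.1]
opening: 0.0179
```

```bash
python3 wind.py 6 14 0.9 .115
```

```text
t 13.90 pos [ 0.5668 -0.1092  0.1164] yaw(y) -88.2 F [-2.9  8.2  7.1] T [ 1.11  0.95 -0.12] open 0.0179 z [-0.089  -0.0192 -0.9958] q6 1.21
angle 55.6 r 78.9 mm
Frad 5.1 Ftan -7.1
0.37 0.52 0.02
0.34 0.5 -0.02
0.22 0.57 -0.01
0.1 0.6 0.0
-0.04 0.61 0.01
-0.17 0.58 0.02
```

Call:
apply_moves:
  targets:
    - {"claw": -1, "dx": 0.37, "dy": 0.52, "dz": 0.02, "yaw": 0}
    - {"claw": -1, "dx": 0.34, "dy": 0.5, "dz": -0.01, "yaw": 0}
    - {"claw": -1, "dx": 0.22, "dy": 0.57, "dz": 0, "yaw": 0}
    - {"claw": -1, "dx": 0.1, "dy": 0.6, "dz": 0, "yaw": 0}
    - {"claw": -1, "dx": -0.04, "dy": 0.61, "dz": 0.01, "yaw": 0}
    - {"claw": -1, "dx": -0.17, "dy": 0.58, "dz": 0.02, "yaw": 0}

```text
t: 14.5
ee_pos: [0.5994, -0.1943, 0.1184]
tcp_rot: [-3.133, -0.058, 0.131]
force: [3.4, 6.0, 2.6]
opening: 0.0173
```

```bash
python3 wind.py 7 14 0.9 .115
```

```text
t 14.50 pos [ 0.5994 -0.1943  0.1184] yaw(y) -87.9 F [3.4 6.  2.6] T [ 1.36 -0.38 -0.05] open 0.0173 z [-0.0836  0.0042 -0.9965] q6 1.07
angle -14.5 r 79.8 mm
Frad 1.8 Ftan -6.6
-0.39 0.51 0.14
-0.36 0.49 0.03
-0.46 0.4 0.04
-0.53 0.29 0.04
-0.58 0.17 0.05
-0.61 0.04 0.05
-0.6 -0.1 0.05
```

```bash
sed -i 's/\.5222,-\.1743/.5255,-.1745/; s/C+\.075/C+.0762/g' wind.py; python3 wind.py 7 14 0.9 .1155
```

```text
t 14.50 pos [ 0.5994 -0.1943  0.1184] yaw(y) -87.9 F [3.4 6.  2.6] T [ 1.36 -0.38 -0.05] open 0.0173 z [-0.0836  0.0042 -0.9965] q6 1.07
angle -15.0 r 76.5 mm
Frad 1.8 Ftan -6.6
-0.25 0.56 0.11
-0.37 0.5 0.03
-0.47 0.4 0.04
-0.54 0.29 0.04
-0.59 0.17 0.05
-0.62 0.03 0.05
-0.61 -0.1 0.05
```

Call:
apply_moves:
  targets:
    - {"claw": -1, "dx": -0.25, "dy": 0.56, "dz": 0.1, "yaw": 0}
    - {"claw": -1, "dx": -0.37, "dy": 0.5, "dz": 0.03, "yaw": 0}
    - {"claw": -1, "dx": -0.47, "dy": 0.4, "dz": 0.04, "yaw": 0}
    - {"claw": -1, "dx": -0.54, "dy": 0.29, "dz": 0.04, "yaw": 0}
    - {"claw": -1, "dx": -0.59, "dy": 0.17, "dz": 0.05, "yaw": 0}
    - {"claw": -1, "dx": -0.62, "dy": 0.03, "dz": 0.05, "yaw": 0}
    - {"claw": -1, "dx": -0.61, "dy": -0.1, "dz": 0.05, "yaw": 0}

```text
t: 15.2
ee_pos: [0.5062, -0.2476, 0.1192]
tcp_rot: [-3.124, -0.057, 0.089]
force: [8.2, 4.4, -4.5]
opening: 0.0175
```

```bash
python3 wind.py 7 14 0.9 .1155
```

```text
t 15.20 pos [ 0.5062 -0.2476  0.1192] yaw(y) -87.9 F [ 8.2  4.4 -4.5] T [ 0.72 -1.65 -0.09] open 0.0175 z [-0.0572  0.015  -0.9982] q6 0.91
angle -104.8 r 75.7 mm
Frad -6.3 Ftan -6.8
-0.56 -0.23 0.16
-0.5 -0.37 0.03
-0.4 -0.47 0.03
-0.29 -0.54 0.03
-0.17 -0.6 0.02
-0.03 -0.62 0.01
0.1 -0.61 0.0
```

Call:
apply_moves:
  targets:
    - {"claw": -1, "dx": -0.56, "dy": -0.23, "dz": 0.16, "yaw": 0}
    - {"claw": -1, "dx": -0.5, "dy": -0.37, "dz": 0.05, "yaw": 0}
    - {"claw": -1, "dx": -0.4, "dy": -0.47, "dz": 0.04, "yaw": 0}
    - {"claw": -1, "dx": -0.29, "dy": -0.54, "dz": 0.04, "yaw": 0}
    - {"claw": -1, "dx": -0.17, "dy": -0.6, "dz": 0.03, "yaw": 0}
    - {"claw": -1, "dx": -0.03, "dy": -0.62, "dz": 0.02, "yaw": 0}
    - {"claw": -1, "dx": 0.1, "dy": -0.61, "dz": 0.0, "yaw": 0}

```text
t: 15.9
ee_pos: [0.4514, -0.1574, 0.1182]
tcp_rot: [3.127, 0.053, -0.051]
force: [1.9, -6.8, -5.1]
opening: 0.0177
```

```bash
python3 wind.py 7 14 0.9 .1155
```

```text
t 15.90 pos [ 0.4514 -0.1574  0.1182] yaw(y) -88.1 F [ 1.9 -6.8 -5.1] T [-1.32 -0.27  0.07] open 0.0177 z [-0.0326 -0.0148 -0.9994] q6 1.01
angle 167.0 r 76.0 mm
Frad -3.4 Ftan -6.3
0.23 -0.58 0.07
0.35 -0.51 -0.02
0.45 -0.42 -0.02
0.53 -0.31 -0.02
0.59 -0.19 -0.02
0.62 -0.05 -0.02
0.61 0.08 -0.02
```

Call:
apply_moves:
  targets:
    - {"claw": -1, "dx": 0.23, "dy": -0.58, "dz": 0.08, "yaw": 0}
    - {"claw": -1, "dx": 0.35, "dy": -0.51, "dz": 0, "yaw": 0}
    - {"claw": -1, "dx": 0.45, "dy": -0.42, "dz": -0.01, "yaw": 0}
    - {"claw": -1, "dx": 0.53, "dy": -0.31, "dz": -0.02, "yaw": 0}
    - {"claw": -1, "dx": 0.59, "dy": -0.19, "dz": -0.02, "yaw": 0}
    - {"claw": -1, "dx": 0.62, "dy": -0.05, "dz": -0.02, "yaw": 0}
    - {"claw": -1, "dx": 0.61, "dy": 0.08, "dz": -0.02, "yaw": 0}

```text
t: 16.6
ee_pos: [0.5417, -0.0986, 0.1164]
tcp_rot: [3.106, 0.065, -0.083]
force: [-7.5, -4.9, 5.1]
opening: 0.0175
```

```bash
python3 wind.py 7 12 0.9 .1155
python3 - <<'E'
from h import *
from station import robot
import json
W=robot.camera_params('wrist'); json.dump({k:np.array(v).tolist() for k,v in W.items()},open('w7.json','w'))
im=robot.grab_frame('wrist')[:,:,::-1];cv2.imwrite('pics/w7.png',im)
im=robot.grab_frame('side')[:,:,::-1];cv2.imwrite('pics/s7.png',im);crop(im,270,190,450,300,4.4,'pics/s7c.png')
im=robot.grab_frame('top')[:,:,::-1];cv2.imwrite('pics/t7.png',im);crop(im,330,95,415,235,4.2,'pics/t7c.png')
E
```

```text
t 16.60 pos [ 0.5417 -0.0986  0.1164] yaw(y) -87.6 F [-7.5 -4.9  5.1] T [-1.22  1.65  0.03] open 0.0175 z [-0.0527 -0.0352 -0.998 ] q6 1.21
angle 78.0 r 77.6 mm
Frad -6.3 Ftan -6.3
0.49 0.23 0.01
0.45 0.28 -0.02
0.39 0.36 -0.01
0.32 0.42 -0.0
0.24 0.48 0.0
0.14 0.51 0.01
0.04 0.53 0.02
```

View pics/w7.png

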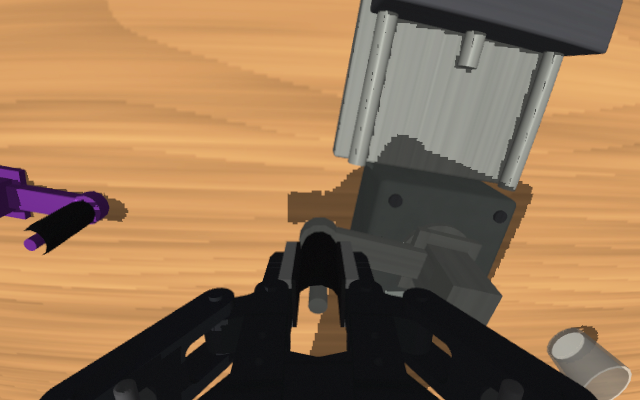

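View pics/s7c.png

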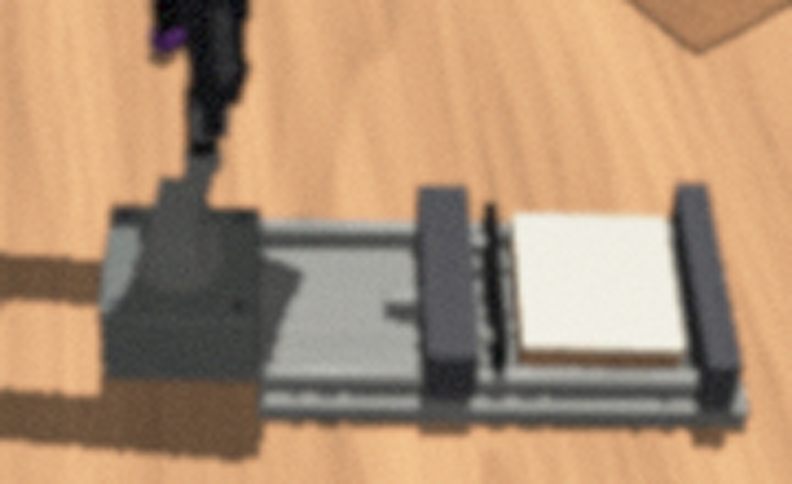

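View pics/t7c.png

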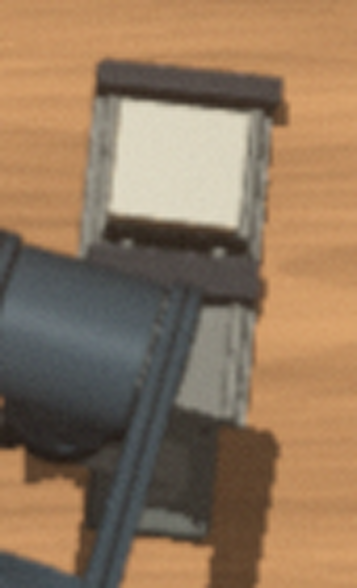

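Run:
```python
from h import *
s=cv2.imread('pics/s7.png')
crop(s,355,228,445,292,8.8,'pics/s7d.png')
```

```text
(no output)
```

View pics/s7d.png

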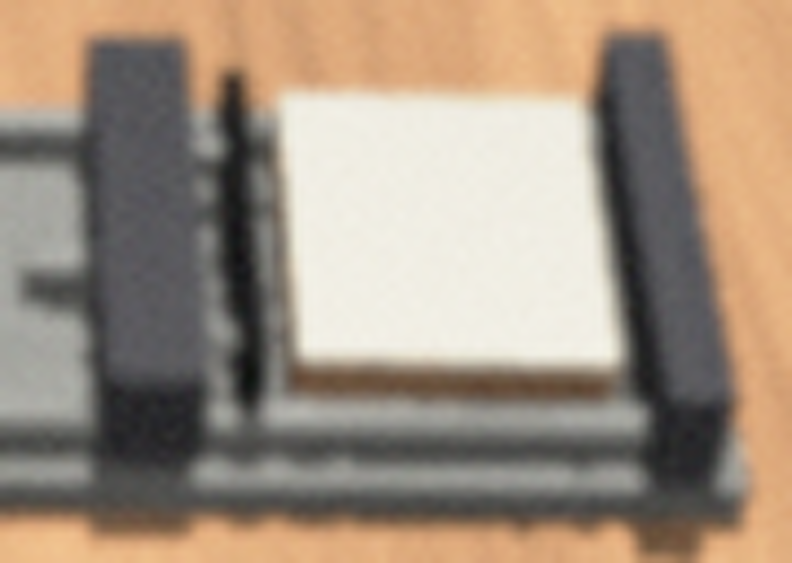

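Run:
```python
from h import *
from station import robot
S=robot.camera_params('side')
c=lambda x,y:((x+.5)/8.8-.5+355,(y+.5)/8.8-.5+228)
f=np.radians(-6); ax=np.array([np.cos(f),np.sin(f),0])
def P(n,z,*pts):
    X=[ray(S,c(*p),z) for p in pts]; print(n,[np.round(x[:2],4) for x in X],'fx',[round(float(1000*((x-np.array([.522,-.176,0]))@ax)),1) for x in X]);return X
P('fence face',.055,(606,38),(666,400))
P('fence back',.055,(664,34),(725,400))
P('jaw front',.055,(185,38),(203,385))
P('jaw back',.055,(90,40),(106,385))
P('blank front',.043,(282,95),(297,358))
P('blank back',.043,(590,95),(622,358))
P('pad face',.05,(245,80))
```

```text
fence face [array([ 0.8175, -0.1484]), array([ 0.7991, -0.2821])] fx [291.0, 286.7]
fence back [array([ 0.8351, -0.1487]), array([ 0.8152, -0.2839])] fx [308.6, 302.8]
jaw front [array([ 0.6934, -0.1352]), array([ 0.6751, -0.2635])] fx [166.2, 161.4]
jaw back [array([ 0.6654, -0.1331]), array([ 0.6489, -0.2608])] fx [138.1, 135.1]
blank front [array([ 0.7207, -0.15  ]), array([ 0.7054, -0.2477])] fx [194.9, 189.9]
blank back [array([ 0.8115, -0.1597]), array([ 0.7953, -0.2574])] fx [286.2, 280.3]
pad face [array([ 0.7092, -0.1492])] fx [183.3]
```

```bash
python3 wind.py 7 14 0.9 .1155
```

```text
t 16.75 pos [ 0.5435 -0.0992  0.1165] yaw(y) -87.6 F [-4.1 -2.6  4.4] T [-0.87  0.87 -0.02] open 0.0175 z [-0.0479 -0.0355 -0.9982] q6 1.20
angle 76.6 r 77.4 mm
Frad -3.5 Ftan -3.4
0.56 0.28 0.02
0.5 0.36 -0.01
0.41 0.46 -0.01
0.3 0.54 0.0
0.18 0.59 0.01
0.05 0.62 0.02
-0.09 0.61 0.02
```

Call:
apply_moves:
  targets:
    - {"claw": -1, "dx": 0.56, "dy": 0.28, "dz": 0.02, "yaw": 0}
    - {"claw": -1, "dx": 0.5, "dy": 0.36, "dz": 0, "yaw": 0}
    - {"claw": -1, "dx": 0.41, "dy": 0.46, "dz": 0, "yaw": 0}
    - {"claw": -1, "dx": 0.3, "dy": 0.54, "dz": 0, "yaw": 0}
    - {"claw": -1, "dx": 0.18, "dy": 0.59, "dz": 0.01, "yaw": 0}
    - {"claw": -1, "dx": 0.05, "dy": 0.62, "dz": 0.02, "yaw": 0}
    - {"claw": -1, "dx": -0.09, "dy": 0.61, "dz": 0.02, "yaw": 0}

```text
t: 17.45
ee_pos: [0.6017, -0.1826, 0.118]
tcp_rot: [3.135, 0.067, -0.075]
force: [3.8, 7.5, 4.5]
opening: 0.0178
```

```bash
python3 wind.py 4 12 0.9 .1155
```

```text
t 17.45 pos [ 0.6017 -0.1826  0.118 ] yaw(y) -87.5 F [3.8 7.5 4.5] T [ 1.47 -0.24 -0.1 ] open 0.0178 z [-0.0478 -0.0059 -0.9988] q6 1.08
angle -6.1 r 76.6 mm
Frad 3.0 Ftan -7.9
-0.14 0.51 0.09
-0.23 0.48 0.01
-0.31 0.43 0.02
-0.39 0.36 0.02
```

Call:
apply_moves:
  targets:
    - {"claw": -1, "dx": -0.14, "dy": 0.51, "dz": 0.08, "yaw": 0}
    - {"claw": -1, "dx": -0.23, "dy": 0.48, "dz": 0.02, "yaw": 0}
    - {"claw": -1, "dx": -0.31, "dy": 0.43, "dz": 0.03, "yaw": 0}
    - {"claw": -1, "dx": -0.39, "dy": 0.36, "dz": 0.03, "yaw": 0}

```text
t: 17.85
ee_pos: [0.5765, -0.2309, 0.1186]
tcp_rot: [-3.134, -0.065, 0.046]
force: [4.6, 4.7, 2.5]
opening: 0.017
```

```bash
python3 wind.py 4 8 0.9 .1155;  python3 - <<'E'
from h import *
from station import robot
im=robot.grab_frame('side')[:,:,::-1];cv2.imwrite('pics/s8.png',im);crop(im,355,228,445,292,8.8,'pics/s8d.png')
W=robot.camera_params('wrist')
im=robot.grab_frame('wrist')[:,:,::-1];cv2.imwrite('pics/w8.png',im)
E
```

```text
t 17.85 pos [ 0.5765 -0.2309  0.1186] yaw(y) -87.6 F [4.6 4.7 2.5] T [ 1.17 -0.77 -0.09] open 0.0170 z [-0.0295  0.0061 -0.9995] q6 0.98
angle -47.8 r 76.0 mm
Frad -0.3 Ftan -6.6
-0.28 0.21 0.11
-0.31 0.17 0.01
-0.33 0.13 0.01
-0.34 0.09 0.01
```

View pics/s8d.png

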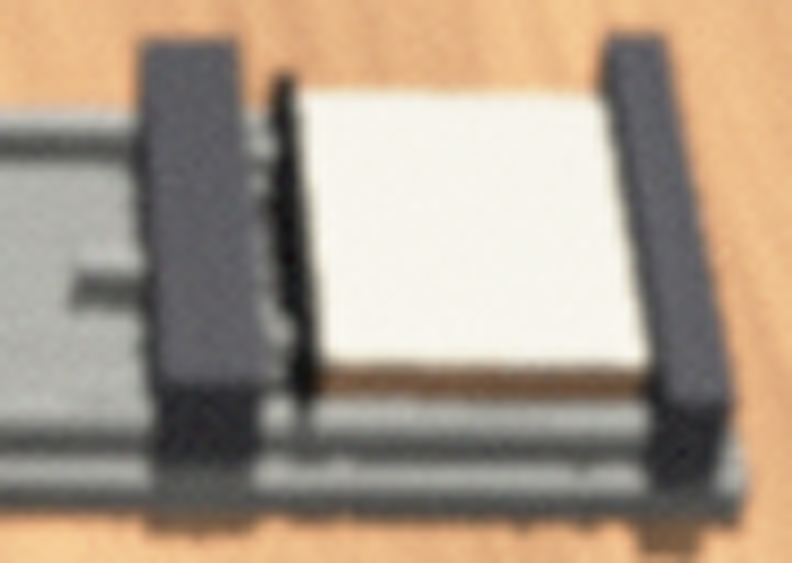

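View pics/w8.png

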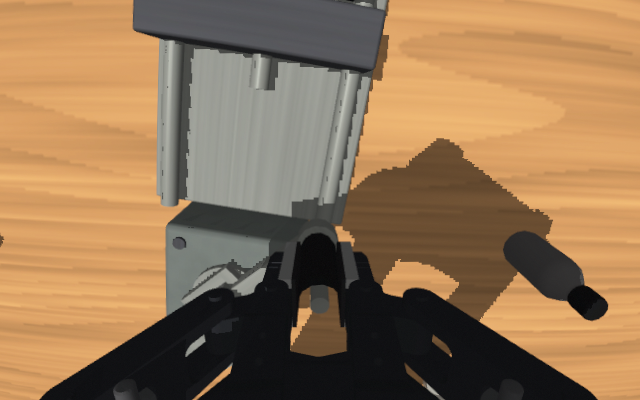

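```bash
cat > m.py <<'E'
from h import *
from station import robot
S=robot.camera_params('side')
c=lambda x,y:((x+.5)/8.8-.5+355,(y+.5)/8.8-.5+228)
f=np.radians(-7.8); ax=np.array([np.cos(f),np.sin(f),0])
def P(n,z,*pts):
    X=[ray(S,c(*p),z) for p in pts]; v=[float(1000*((x-np.array([.522,-.176,0]))@ax)) for x in X]; print(n,np.round(v,1),round(np.mean(v),1));return np.mean(v)
E
python3 - <<'E'
from m import *
F=P('fence face',.055,(606,38),(666,400))
for n,a in [('s7',[(185,38),(203,385),(90,40),(106,385)]),('s8',[(239,38),(257,385),(141,40),(157,385)])]:
    P(n+' front',.055,*a[:2]);P(n+' back',.055,*a[2:])
P('blank7 front',.043,(282,95),(297,358)); P('blank7 back',.043,(590,95),(622,358))
P('blank8 front',.043,(299,95),(324,358)); P('blank8 back',.043,(606,95),(650,358))
E
```

```text
fence face [289.1 289. ] 289.0
s7 front [164.3 163.6] 163.9
s7 back [136.2 137.2] 136.7
s8 front [180.3 178.2] 179.3
s8 back [151.3 151.1] 151.2
blank7 front [193.3 191.4] 192.4
blank7 back [284.6 281.8] 283.2
blank8 front [198.3 198.9] 198.6
blank8 back [289.3 289.6] 289.5
```

```bash
python3 wind.py 4 10 0.88 .117
```

```text
t 17.95 pos [ 0.5751 -0.2322  0.1185] yaw(y) -87.7 F [3.  1.5 3. ] T [ 0.63 -0.4  -0.06] open 0.0174 z [-0.0317  0.0047 -0.9995] q6 0.98
angle -49.3 r 76.1 mm
Frad 0.8 Ftan -3.3
-0.37 0.25 0.06
-0.4 0.18 0.01
-0.43 0.12 0.01
-0.44 0.05 0.01
```

Call:
apply_moves:
  targets:
    - {"claw": -1, "dx": -0.37, "dy": 0.25, "dz": 0.05, "yaw": 0}
    - {"claw": -1, "dx": -0.4, "dy": 0.18, "dz": 0.02, "yaw": 0}
    - {"claw": -1, "dx": -0.43, "dy": 0.12, "dz": 0.02, "yaw": 0}
    - {"claw": -1, "dx": -0.44, "dy": 0.05, "dz": 0.02, "yaw": 0}

```text
t: 18.35
ee_pos: [0.5355, -0.2491, 0.1198]
tcp_rot: [-3.136, -0.062, 0.011]
force: [9.0, 1.9, -1.5]
opening: 0.0174
```

```bash
python3 wind.py 2 8 0.88 .117;  python3 - <<'E'
from h import *
from station import robot
im=robot.grab_frame('side')[:,:,::-1];cv2.imwrite('pics/s9.png',im);crop(im,355,228,445,292,8.8,'pics/s9d.png')
E
```

```text
t 18.35 pos [ 0.5355 -0.2491  0.1198] yaw(y) -87.7 F [ 9.   1.9 -1.5] T [ 0.22 -1.62 -0.02] open 0.0174 z [-0.0073  0.0044 -1.    ] q6 0.91
angle -82.4 r 75.2 mm
Frad -0.7 Ftan -9.1
-0.35 0.04 0.1
-0.35 -0.04 0.0
```

View pics/s9d.png

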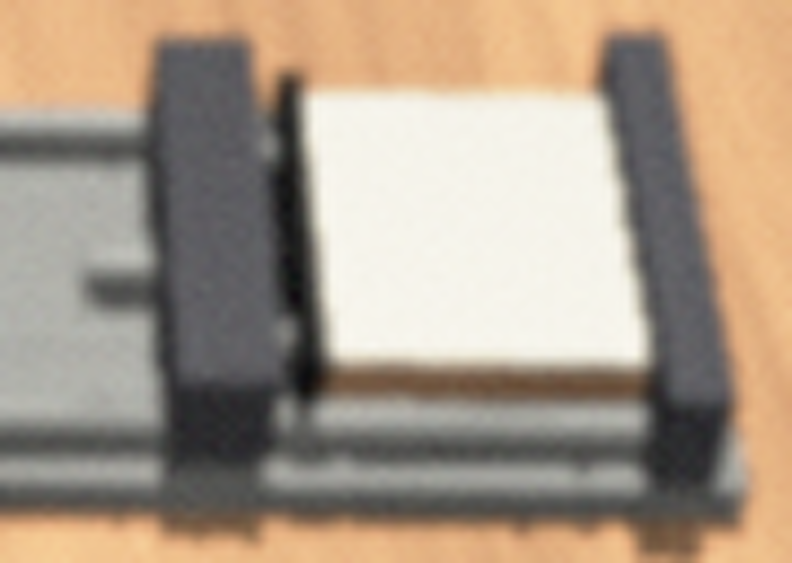

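Run:
```python
from m import *
a=[(251,38),(271,385),(154,40),(170,385)]
P('front',.055,*a[:2]);P('back',.055,*a[2:])
P('blank9 front',.043,(301,95),(326,358)); P('blank9 back',.043,(606,95),(650,358))
# direct difference check via matching rows of s8,s9
s7,s8,s9=[cv2.imread(f'pics/s{i}.png') for i in (7,8,9)]
g=lambda s,x0,x1,y0,y1: s[y0:y1,x0:x1].astype(float).mean(2)
def edge(s,y,x0,x1,sgn):
    r=g(s,x0,x1,y-1,y+2).mean(0); d=np.diff(r)*sgn; k=d.argmax(); w=np.clip(d[k-1:k+2],0,None); return x0+.5+k+((w*[-1,0,1]).sum()/w.sum())
for y in (236,250,260,268):
    print(y,[round(edge(s,y,a,b,1),2) for s,a,b in ((s7,372,381),(s8,378,387),(s9,380,388))],'blank L',[round(edge(s,y,a,b,1),2) for s,a,b in ((s7,384,392),(s8,387,395),(s9,387,395))],'blank R',[round(edge(s,y,a,b,-1),2) for s,a,b in ((s7,418,430),(s8,418,432),(s9,418,432))])
```

```text
front [183.8 182. ] 182.9
back [155.1 154.6] 154.9
blank9 front [198.9 199.5] 199.2
blank9 back [289.3 289.6] 289.5Traceback (most recent call last):
  File "<stdin>", line 11, in <module>
  File "<stdin>", line 9, in edge
ValueError: operands could not be broadcast together with shapes (0,) (3,)
```

Call:
apply_moves:
  targets:
    - {"claw": -1, "dx": -0.27, "dy": 0.03, "dz": 0.06, "yaw": 0}
    - {"claw": -1, "dx": -0.27, "dy": -0.02, "dz": 0.02, "yaw": 0}

```text
t: 18.6
ee_pos: [0.5231, -0.2498, 0.1195]
tcp_rot: [-3.139, -0.06, -0.009]
force: [9.9, 0.6, -1.8]
opening: 0.0174
```

```bash
python3 wind.py 2 8 0.88 .117;  python3 - <<'E'
from h import *
from station import robot
im=robot.grab_frame('side')[:,:,::-1];cv2.imwrite('pics/s10.png',im);crop(im,355,228,445,292,8.8,'pics/s10d.png')
E
```

```text
t 18.60 pos [ 0.5231 -0.2498  0.1195] yaw(y) -87.8 F [ 9.9  0.6 -1.8] T [ 0.13 -1.67 -0.  ] open 0.0174 z [ 0.0057  0.0016 -1.    ] q6 0.89
angle -91.8 r 75.3 mm
Frad -0.9 Ftan -9.9
-0.35 -0.02 0.08
-0.34 -0.09 -0.0
```

View pics/s10d.png

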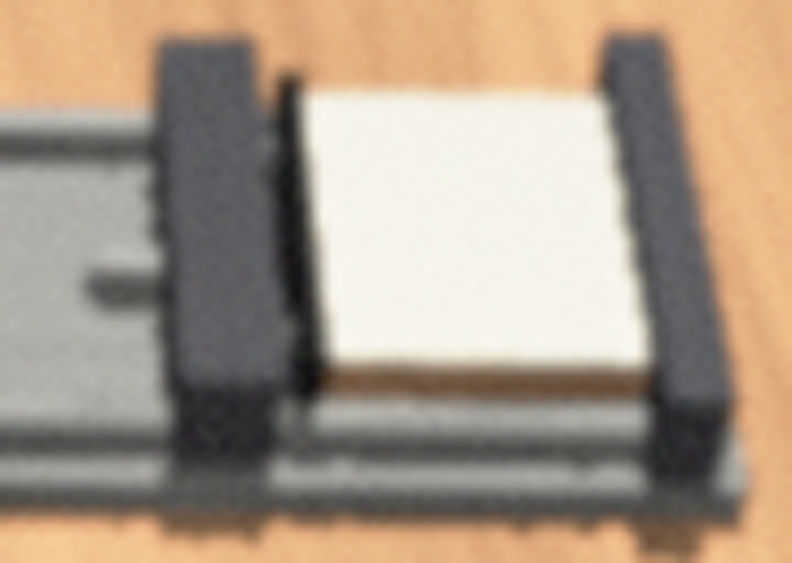

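Call:
apply_moves:
  targets:
    - {"claw": -1, "dx": 0, "dy": 0, "dz": 0, "yaw": 0}
    - {"claw": -0.2, "dx": 0, "dy": 0, "dz": 0, "yaw": 0}
    - {"claw": -0.2, "dx": 0, "dy": 0, "dz": 0, "yaw": 0}
    - {"claw": -0.2, "dx": 0, "dy": 0, "dz": 0, "yaw": 0}

```text
t: 19.05
ee_pos: [0.5233, -0.2482, 0.1197]
tcp_rot: [-3.141, -0.06, -0.013]
force: [1.1, -0.9, 1.0]
opening: 0.0341
```

```bash
python3 wind.py 0 8
```

```text
t 19.05 pos [ 0.5233 -0.2482  0.1197] yaw(y) -87.8 F [ 1.1 -0.9  1. ] T [0.07 0.01 0.07] open 0.0341 z [ 8.5e-03  4.0e-04 -1.0e+00] q6 0.89
angle -91.7 r 73.7 mm
Frad 0.8 Ftan -1.1
```

Call:
apply_moves:
  targets:
    - {"claw": -0.2, "dx": 0, "dy": 0, "dz": -0.3, "yaw": 0}
    - {"claw": -0.2, "dx": 0, "dy": 0, "dz": -0.8, "yaw": 0}
    - {"claw": -0.2, "dx": 0, "dy": 0, "dz": -0.9, "yaw": 0}
    - {"claw": -0.2, "dx": 0, "dy": 0, "dz": -0.9, "yaw": 0}
    - {"claw": -0.2, "dx": 0.5, "dy": -0.5, "dz": -0.8, "yaw": 0}
    - {"claw": -0.2, "dx": 0.9, "dy": -0.5, "dz": -0.6, "yaw": 0}
    - {"claw": -0.2, "dx": 0.9, "dy": -0.4, "dz": -0.3, "yaw": 0}
    - {"claw": -0.2, "dx": 0.6, "dy": -0.2, "dz": 0, "yaw": 0}
    - {"claw": -0.2, "dx": 0, "dy": 0, "dz": 0, "yaw": 0}

```text
t: 19.95
ee_pos: [0.6074, -0.1953, 0.2681]
tcp_rot: [-3.14, -0.055, -0.01]
force: [-0.7, 0.6, 0.1]
opening: 0.0343
```

Run:
```python
from h import *
from station import robot
import json
st(robot.observe())
W=robot.camera_params('wrist'); json.dump({k:np.array(v).tolist() for k,v in W.items()},open('w11.json','w'))
im=robot.grab_frame('wrist')[:,:,::-1];cv2.imwrite('pics/w11.png',im)
im=robot.grab_frame('side')[:,:,::-1];cv2.imwrite('pics/s11.png',im);crop(im,275,205,445,300,4.7,'pics/s11d.png')
```

```text
t 19.95 pos [ 0.6074 -0.1953  0.2681] yaw(y) -88.0 F [-0.7  0.6  0.1] T [-0.03  0.04 -0.01] open 0.0343 z [ 0.0065  0.0012 -1.    ] q6 1.05
```

View pics/w11.png

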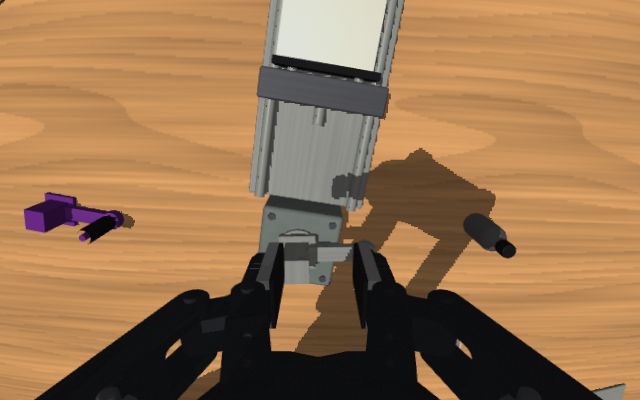

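View pics/s11d.png

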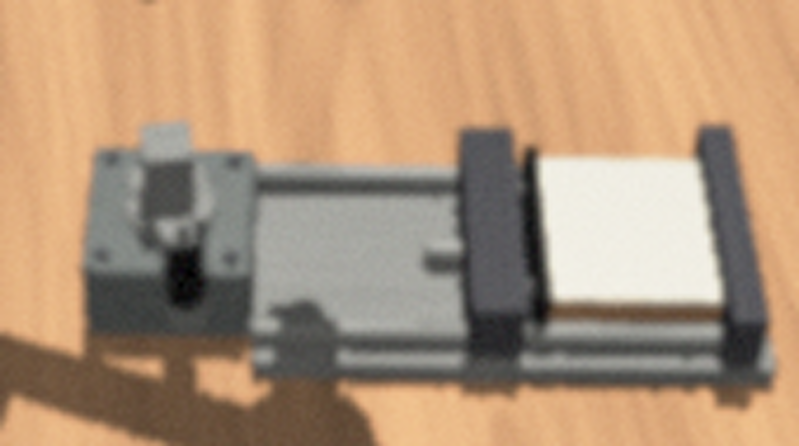

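Call:
apply_moves:
  targets:
    - {"claw": -0.2, "dx": 0.9, "dy": 0, "dz": 0.3, "yaw": 0}
    - {"claw": -0.2, "dx": 0.9, "dy": 0, "dz": 0.3, "yaw": 0}
    - {"claw": -0.2, "dx": 0.9, "dy": 0, "dz": 0.3, "yaw": 0}
    - {"claw": -0.2, "dx": 0.9, "dy": 0, "dz": 0.3, "yaw": 0}
    - {"claw": -0.2, "dx": 0, "dy": 0, "dz": 0, "yaw": 0}

```text
t: 20.55
ee_pos: [0.7102, -0.1964, 0.2304]
tcp_rot: [-3.14, -0.044, 0.003]
force: [-0.4, 0.4, -0.6]
opening: 0.0341
```

Run:
```python
from h import *
from station import robot
import json
st(robot.observe())
W=robot.camera_params('wrist'); json.dump({k:np.array(v).tolist() for k,v in W.items()},open('w12.json','w'))
im=robot.grab_frame('wrist')[:,:,::-1];cv2.imwrite('pics/w12.png',im)
crop(cv2.imread('pics/w11.png'),250,185,390,295,5.4,'pics/w11c.png')
```

```text
t 20.55 pos [ 0.7102 -0.1964  0.2304] yaw(y) -88.4 F [-0.4  0.4 -0.6] T [-0.02  0.05  0.01] open 0.0341 z [-0.0022  0.0012 -1.    ] q6 1.12
```

View pics/w12.png

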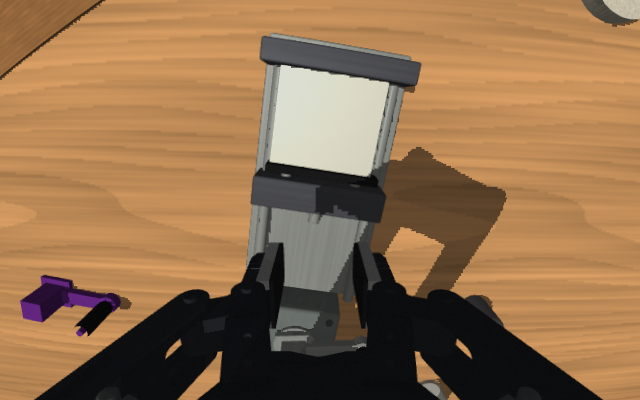

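View pics/w11c.png

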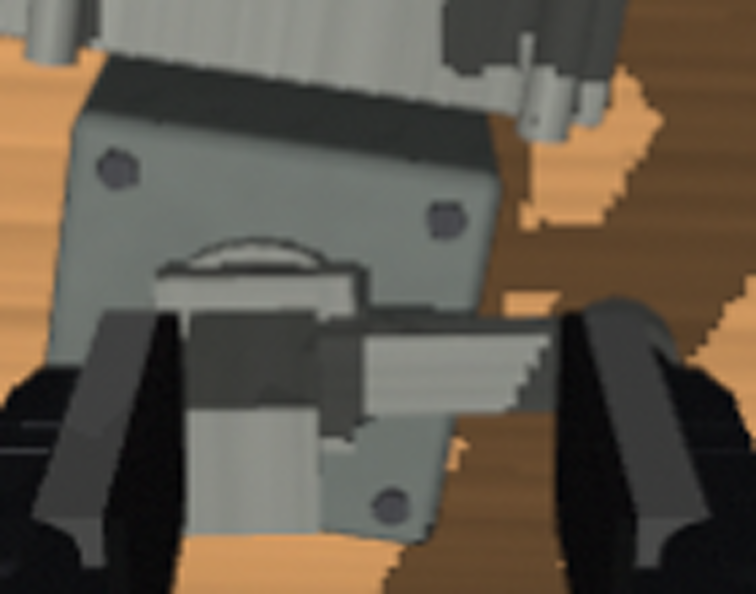

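Run:
```python
from h import *
crop(cv2.imread('pics/w12.png'),240,25,430,230,2.9,'pics/w12a.png')
crop(cv2.imread('pics/w12.png'),240,150,400,230,5,'pics/w12b.png')
crop(cv2.imread('pics/w12.png'),250,25,430,95,4.4,'pics/w12c.png')
```

```text
(no output)
```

View pics/w12b.png

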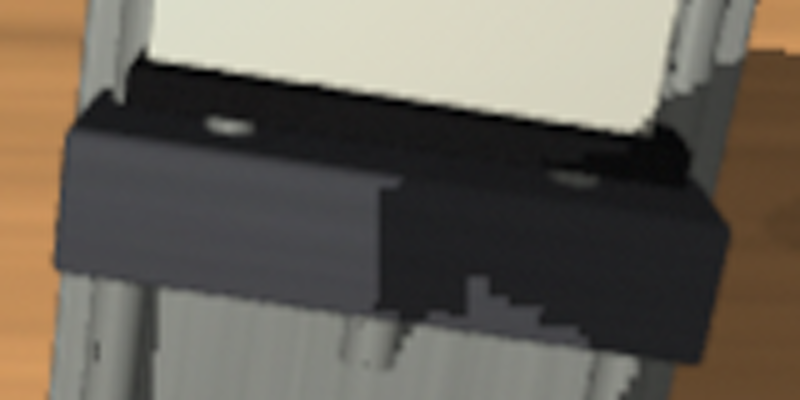

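View pics/w12c.png

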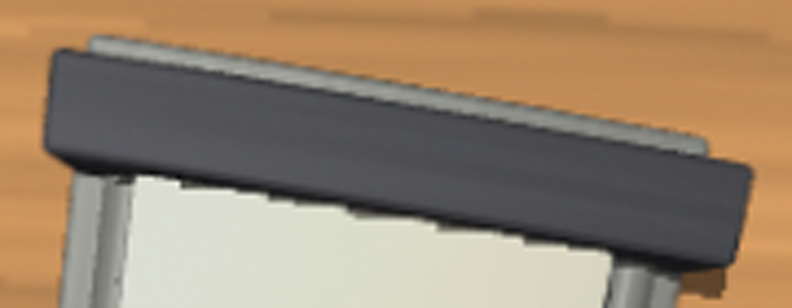

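Run:
```python
from h import *
import json
W=json.load(open('w12.json'))
b=lambda x,y:((x+.5)/5-.5+240,(y+.5)/5-.5+150)
c=lambda x,y:((x+.5)/4.4-.5+250,(y+.5)/4.4-.5+25)
def L(n,z,f,*pts):
    X=[ray(W,f(*p),z)[:2] for p in pts]; d=X[1]-X[0]; print(n,np.round(X,4).tolist(),'len %.1f ang %.1f'%(1000*np.hypot(*d),np.degrees(np.arctan2(d[1],d[0]))+90)); return X
A=L('jaw front',.055,b,(70,130),(728,235)); B=L('jaw back',.055,b,(55,268),(700,362))
F=L('fence face',.055,c,(48,152),(735,265)); G=L('fence back',.055,c,(55,50),(752,165))
P=L('blank front',.043,b,(150,62),(650,135)); Q=L('blank back',.043,c,(135,178),(612,252))
f=np.radians(-7.0)
for n,f in (('-6',np.radians(-6)),('-8',np.radians(-8))):
    ax=np.array([np.cos(f),np.sin(f)]); m=lambda X:round(1000*float(np.mean(X,0)@ax),1)
    print(n,'jf',m(A),'jb',m(B),'ff',m(F),'fb',m(G),'bf',m(P),'bb',m(Q))
W=json.load(open('w11.json'));e=lambda x,y:((x+.5)/5.4-.5+250,(y+.5)/5.4-.5+185)
for z in (.066,.072): L('flange %g'%z,z,e,(157,280),(357,283))
for z in (.108,.114): L('hub %g'%z,z,e,(187,408),(319,409))
```

```text
jaw front [[0.7169, -0.1359], [0.6997, -0.262]] len 127.3 ang -7.8
jaw back [[0.6893, -0.1321], [0.6733, -0.2589]] len 127.8 ang -7.2
fence face [[0.8199, -0.1445], [0.803, -0.281]] len 137.5 ang -7.1
fence back [[0.8385, -0.1461], [0.8219, -0.2824]] len 137.3 ang -7.0
blank front [[0.728, -0.1495], [0.7162, -0.2475]] len 98.8 ang -6.9
blank back [[0.8166, -0.1602], [0.8051, -0.2586]] len 99.1 ang -6.6
-6 jf 725.2 jb 698.0 ff 829.2 fb 848.1 bf 738.9 bb 828.3
-8 jf 729.1 jb 701.9 ff 833.2 fb 852.0 bf 742.7 bb 832.1
flange 0.066 [[0.5417, -0.1551], [0.5425, -0.1956]] len 40.5 ang 1.1
flange 0.072 [[0.5444, -0.1558], [0.5452, -0.1955]] len 39.7 ang 1.1
hub 0.108 [[0.5356, -0.1655], [0.5362, -0.1892]] len 23.8 ang 1.6
hub 0.114 [[0.5388, -0.1661], [0.5394, -0.1893]] len 23.3 ang 1.6
```

```bash
python3 -c "
from station import robot
print(robot.job_done())"
```

```text
the job is handed in; nothing more can be done
None
```

The crank is fitted on the spindle and wound clockwise about 1.9 turns, and the blank is held against the fence. I handed the job in at about 20.6 s with the arm clear of everything. No verdict is reported.

- **Fit:** I gripped the crank by its hub, turned it to match the spindle angle seen by the wrist camera, and lowered it. It slid on with only a few newtons of force. The one peak was about 30 N when the flange met the collar, because the tool had sagged about 3.5° out of vertical. The later wrist picture shows the flange flat on the collar.
- **Winding:** I wound it by the handle. The force along the circle rose from about 6.5 N running free to 9.9 N at the end, which suggests about 33 N of clamping.
- **Jaw and blank:** In the last pictures the blank is against the fence. The pad looks pushed in about 3 to 4 mm, or roughly 25 to 35 N.
- **Disagreement:** The separate estimates of pad compression spread from about 2.4 to 5 mm. All of them lie inside the snug range of 2 to 7 mm, so I wound no further.
- **Other objects:** I did not touch the bottles, the cup, or the purple look-alike crank, and I did not push the jaw or blank by hand.

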